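Sort the rinsed juice things into their trays

ROBOT

A 6-joint arm with a two-finger parallel gripper is mounted at the origin on the work surface. World frame = base frame: x ahead of the robot, y to its left, z up, the work surface at z = 0. Lengths are in m, angles in rad, forces in N, time in s.
With the tool pointing down it reaches from about 0.325 to 0.75 m from the base axis. Payload 7.6 kg.
Tool frame: the origin (TCP) lies at the very end of the fingers, on their centre line; the grasp point (between the pads) lies 19 mm behind it; y points along the fingers, z is the direction in which the jaws open and shut, and the axes are right-handed (so a half turn about y gives the same grasp; the last joint's range is limited). The gripper opens to 85 mm and grips with 20 to 120 N. Pads are 22 mm wide; open, the fingers measure 114 mm over their backs; the gripper's body (76 mm by 85 mm) begins 54 mm behind the grasp point. The pads swing forward as they close: fully open they stand 13 mm farther back than shut.
Start: joints at [-1.372, 0.052, 1.401, -0, 1.689, -0.07], TCP at [0.139, -0.506, 0.231] pointing down, gripper open.
Joint ranges: [-2.9, 2.9], [-0.91, 2.17], [0.12, 2.37], [-1.06, 4.2], [0.26, 2.73], [-2.93, 2.93]. Speed limits (rad/s): [2.57, 2.57, 3.01, 3.14, 3.14, 3.14].

INTERFACE

Orientations are given as a unit quaternion [w, x, y, z].
In Python, from cell import arm gives the robot as it stands. The module is installed in compiled form; this text tells all that it offers.
- The arm moves only by the tool servo_tool, never from a script. Its argument "increments" is one flat list of numbers, 7 for each row, row after row: the shift along the tool's x, y, z in cm, then the turn, a rotation vector about the tool's x, y, z in rad, then the finger opening in cm, from 0 to 8.54. In form: [dx, dy, dz, ax, ay, az, grip, dx, dy, dz, ax, ay, az, grip, ...]. A call has 1 to 5 rows; each row shifts and turns the commanded pose from where the row before left it, along the tool's axes as they then stand; what a row does not reach is not made up. A row lasts 1/8 s, in which the tool goes at most 62.5 mm and 10.7 degrees, less where a joint would pass 70% of its speed; a pose out of reach is approached as far as the arm can. A call is refused whole if a number of a shift passes 6.25 or a number of a turn 0.188, either way. A call with a gripper value outside its range is refused whole. The fingers move at their own pace and stop on an object; "grip_force" is the grip in N (left out, the last holds). Time passes only in rows, so rows that do not move let the fingers close. It gives the time, the measured TCP pose, the force and the opening at its end, in the units of the state.
- arm.sense(): the state, without advancing time (a new reading comes with each control period).
- arm.camera(name): name is "scene" or "side" or "wrist"; returns a dict with "color" (400x640x3 uint8, blue, green, red), "intrinsics" (3x3 intrinsics, pixels), "k1" (the pictures are not rectified: a ray, as slopes to the right and down, at radius r is drawn at 1 + k1 r^2 times it, then the intrinsics apply), "R" (3x3) and "t" (3): a world point X has camera coordinates R X + t; the wrist camera has in their place "tool_from_camera" (4x4, takes a point from camera to tool coordinates, whose origin is the TCP and whose axes are the tool frame's). Camera axes: x right, y down, z forward; pixel columns grow to the right and rows downward; lengths in m; the calibration is good to about 2 mm. A picture is of the moment at which its call begins: read the wrist's pose just before it. There is no depth.
- arm.finish_job(): hands the job in, once; it reports no verdict.
The state is a dict: "clock": time; "joint_pos": joint angles; "dq": joint speeds; "effort": joint torques, N m; "tool_pos": TCP position; "eef_rot": TCP orientation; "ft_force": force on the tool from outside, world axes, zero at the start; "wrist_torque": the same for the moment, N m; "opening": opening from 0.0 (shut) to 1.0 (fully open).
Only numpy, scipy, OpenCV 4.12 (cv2) and the standard library are available. Lean on these libraries where they do the work, as an engineer would, in place of code of your own. Each camera call takes 0.05 s, during which the arm holds its last target.

TASK

Sort the rinsed juice things into their trays: set the two glass tumblers down gently in the cork-floored wooden tray, the steel funnel and the aluminium press head in the rubber-floored steel tray, one thing to each bay, and lay the loose white twist cap in the blue tray. Everything must stand flat on its tray's floor, the same way up as it stands now. Do not tip the glasses over, and leave the juicer and the closed pitcher where they are.

Things in the scene. Friction and masses are not known exactly. Their poses are not given: they have to be found in the camera images.
- tumbler_green_c (a point): Green glass drinking tumbler, a plain straight cylinder standing mouth up: outside diameter 54 mm, height 80 mm, wall 3 mm, about 150 g. The point is on its axis half-way up, 40 mm above its foot; z is up along the axis. It can be gripped straight from above across its 54 mm outside, at any height or heading.
- tumbler_amber_c (a point): Amber (brown-orange) glass drinking tumbler, a plain straight cylinder standing mouth up: outside diameter 54 mm, height 80 mm, wall 3 mm, about 150 g. The point is on its axis half-way up, 40 mm above its foot; z is up along the axis. It can be gripped straight from above across its 54 mm outside, at any height or heading.
- funnel_c (a point): Stainless steel funnel standing on its wide mouth, spout up. Mouth 70 mm across at the bottom, cone narrowing up to 45 mm height, then a straight vertical spout tube 16 mm in diameter from 45 to 85 mm height; total height 85 mm, 90 g. The point is on its axis half-way up, 42.5 mm above its lower rim (just below the foot of the spout); z is up towards the spout's end. Grip it from above by the spout, which runs from 2.5 to 42.5 mm above the point.
- press_head_c (a point): Spare press head of the juicer, cast aluminium, standing on its wide end: a round foot 54 mm in diameter and 18 mm high, narrowing to 38 mm at 30 mm height, with a straight round stud 18 mm in diameter on top from 30 to 62 mm height; 220 g. The point is on its axis half-way up, 31 mm above its underside; z is up along the stud. Grip it from above by the stud, which runs from 1 mm below to 31 mm above the point.
- cap_c (a point): Spare white plastic twist cap, a loose ribbed disc 45 mm in diameter over the ribs and 28 mm high lying flat on the worktop, 30 g (not the cap on the pitcher). The point is on its axis half-way up, 14 mm above its underside; z is up. Grip it from above across its diameter.
- glass_tray: Tray for glasses: brown wooden tray with a cork floor, fixed to the worktop. Origin: centre of its underside, on the worktop; z up, y along its long side. Outside 100 mm (x) by 195 mm (y), 16 mm high; walls 5 mm thick; its floor is 6 mm above the worktop. A 5 mm divider at y = 0, as high as the walls, makes two open bays, each 90 mm (x) by 90 mm (y), centred at x = 0, y = +47.5 mm and y = -47.5 mm in its frame.
- metal_tray: Tray for metal parts: steel tray with a black rubber floor, fixed to the worktop. Origin: centre of its underside, on the worktop; z up, y along its long side. Outside 100 mm (x) by 195 mm (y), 16 mm high; walls 5 mm thick; its floor is 6 mm above the worktop. A 5 mm divider at y = 0, as high as the walls, makes two open bays, each 90 mm (x) by 90 mm (y), centred at x = 0, y = +47.5 mm and y = -47.5 mm in its frame.
- cap_tray: Tray for caps: blue plastic tray without divider, fixed to the worktop. Origin: centre of its underside, on the worktop; z up. Outside 130 mm by 130 mm, 16 mm high; walls 5 mm thick, its floor is 6 mm above the worktop, inside 120 mm by 120 mm.
- juicer: Bystander: cast aluminium lever juicer, about 190 mm by 150 mm at the base and 335 mm high, standing loose at the robot's right. Origin: centre of its underside. To be left alone.
- pitcher: Bystander: white plastic pitcher with its twist cap screwed closed, 110 mm in diameter with a side handle, 203 mm high, standing loose at the robot's left. Origin: centre of its underside. To be left alone.
Not all that is in view belongs to the job. Several things have the shape of the metal_tray; the one meant has the colours described above.

How it is judged:
By the outcome, as a careful person would: the job done as asked, in the order asked, and still so for the second after the job is handed in, with the robot touching nothing.
It also fails if it takes over 120 s, if anything falls off the work surface, if the arm or the gripper's body presses on something with over 40 N, if the wrist force passes 120 N, or if a joint passes its speed limit or range.

## Working session

There is one attempt and no reset: what is moved stays moved. The work goes in short steps, Python scripts to look and compute and a tool call to move; the robot and the scene stay as the last step left them, time stands still between calls to the robot, and variables do not carry over. Pictures are saved under pics/ and viewed, and the job is handed in when it is done.

Besides the shell and the picture viewer there is one more tool, called after "Emit:" by a JSON object that holds its "fn" and its "kwargs". servo_tool: Moves the arm, as the interface text tells. Its arguments: {"type":"object","properties":{"increments":{"type":"array"},"grip_force":{"type":"number"}},"required":["increments"]}

```bash
mkdir -p pics; ls
cat > h.py <<'E'
import numpy as np, cv2, json, pickle
from cell import arm
def snap(n, tag):
    s=arm.sense(); c=arm.camera(n)
    cv2.imwrite(f'pics/{tag}.png', c['color'])
    c['s']=s
    pickle.dump(c, open(f'pics/{tag}.pkl','wb'))
    return c
E
python3 - <<'E'
from h import *
s=arm.sense(); print(s)
for n in ['scene','side','wrist']:
    c=snap(n,n+'0'); print(n,{k:v for k,v in c.items() if k not in('color','s')})
E
```

```text
pics
{'clock': 0.0, 'joint_pos': array([-1.37230014e+00,  5.28422701e-02,  1.40172246e+00,  3.10225212e-06,
        1.68859923e+00, -7.02876437e-02]), 'dq': array([-0.00124345, -0.00017236, -0.00036769, -0.00180246, -0.00117332,
       -0.00280467]), 'effort': array([-9.46594846e-04, -3.81662571e+01, -3.60189843e+01, -1.33506105e-04,
        6.19429848e-03, -3.04237275e-07]), 'tool_pos': array([ 0.13938863, -0.50584766,  0.23047069]), 'eef_rot': array([ 0.09470923, -0.09477823,  0.70128503, -0.70017609]), 'ft_force': array([ 0.25962036,  0.22532373, -0.70319319]), 'wrist_torque': array([-0.06209538, -0.00526447,  0.01791344]), 'opening': 0.9998821779049861}
scene {'intrinsics': array([[455.65999128,   0.        , 318.64146081],
       [  0.        , 455.65999128, 202.02120492],
       [  0.        ,   0.        ,   1.        ]]), 'k1': -0.09239555610209955, 'R': array([[ 0.27345161,  0.96174366,  0.01653337],
       [ 0.57599155, -0.14995666, -0.80358368],
       [-0.77036222,  0.22926433, -0.59496211]]), 't': array([-0.12956969, -0.18821297,  1.930753  ])}
side {'intrinsics': array(
[... 247 characters left out ...]
134, -0.58460001, -0.80262087],
       [ 0.133745  ,  0.79155309, -0.59628515]]), 't': array([-0.40783508,  0.10160822,  1.28515685])}
wrist {'intrinsics': array([[321.11280451,   0.        , 315.73939734],
       [  0.        , 321.11280451, 199.17904856],
       [  0.        ,   0.        ,   1.        ]]), 'k1': -0.06118761039712153, 'tool_from_camera': array([[ 4.79329587e-04,  9.46507282e-01,  3.22682097e-01,
        -8.28444760e-02],
       [-7.46836981e-04, -3.22681706e-01,  9.46507242e-01,
        -1.42617824e-01],
       [ 9.99999606e-01, -6.94679849e-04,  5.52215752e-04,
        -8.33472941e-04],
       [ 0.00000000e+00,  0.00000000e+00,  0.00000000e+00,
         1.00000000e+00]])}
```

View pics/scene0.png

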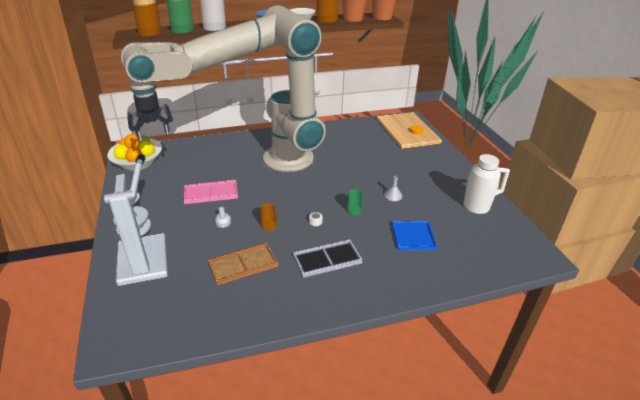

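View pics/side0.png

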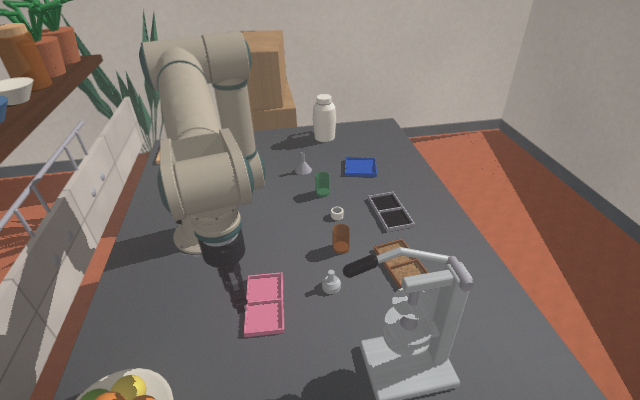

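View pics/wrist0.png

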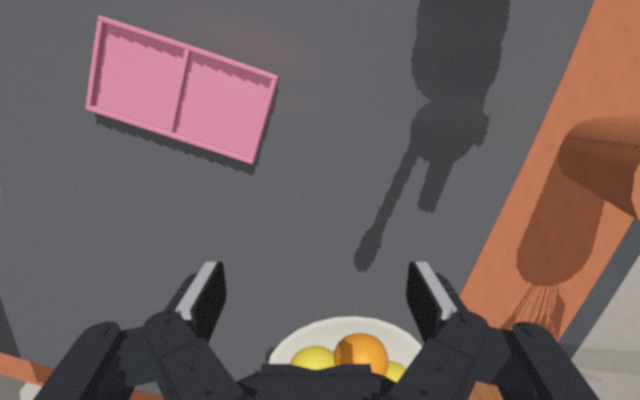

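Scene view: press head (223,217), amber (268,217), cap (316,218), green (355,201), funnel (395,188), cork tray (243,263), steel/black tray (328,257), blue tray (414,235). The pink tray is a decoy. The side view shows the same things. I'll segment both views next.

```bash
cat >> h.py <<'E'
from scipy.spatial.transform import Rotation as Ro
def Rq(q): return Ro.from_quat([q[1],q[2],q[3],q[0]]).as_matrix()
def ray(c,px):
    px=np.asarray(px,float).reshape(-1,1,2)
    K=c['intrinsics']; k=np.array([c['k1'],0,0,0,0.])
    n=cv2.undistortPoints(px,K,k,None,None,None) if False else cv2.undistortPointsIter(px,K,k,None,None,(3,100,1e-10))
    d=np.c_[n.reshape(-1,2),np.ones(len(px))]
    if 'R' in c: R=c['R'].T; o=-R@c['t']
    else:
        T=c['tool_from_camera']; Rt=Rq(c['s']['eef_rot']); R=Rt@T[:3,:3]; o=Rt@T[:3,3]+c['s']['tool_pos']
    d=d@R.T
    return o,d/np.linalg.norm(d,axis=1)[:,None]
def onplane(c,px,z):
    o,d=ray(c,px); return o+d*((z-o[2])/d[:,2])[:,None]
def proj(c,X):
    X=np.atleast_2d(X)
    if 'R' in c: R=c['R']; t=c['t']
    else:
        T=c['tool_from_camera']; Rt=Rq(c['s']['eef_rot']); Rc=Rt@T[:3,:3]; o=Rt@T[:3,3]+c['s']['tool_pos']; R=Rc.T; t=-R@o
    return cv2.projectPoints(X.astype(float),cv2.Rodrigues(R)[0],t,c['intrinsics'],np.array([c['k1'],0,0,0,0.]))[0].reshape(-1,2)
def tri(*cp):
    A=np.zeros((3,3));b=np.zeros(3);L=[]
    for c,p in cp:
        o,d=ray(c,[p]);d=d[0];P=np.eye(3)-np.outer(d,d);A+=P;b+=P@o;L.append((o,d))
    X=np.linalg.solve(A,b)
    return X,[round(1e3*np.linalg.norm(np.cross(X-o,d)),1) for o,d in L]
def load(t): return pickle.load(open(f'pics/{t}.pkl','rb'))
E
python3 - <<'E'
from h import *
for t,b in (('scene0',(170,170,470,290)),('side0',(220,140,440,300))):
    c=load(t); im=c['color']; x0,y0,x1,y1=b
    sc=min(800/(x1-x0),600/(y1-y0))
    cv2.imwrite(f'pics/{t}z.png',cv2.resize(im[y0:y1,x0:x1],None,fx=sc,fy=sc,interpolation=cv2.INTER_CUBIC)); print(t,sc)
E
```

```text
scene0 2.6666666666666665
side0 3.6363636363636362
```

View pics/scene0z.png

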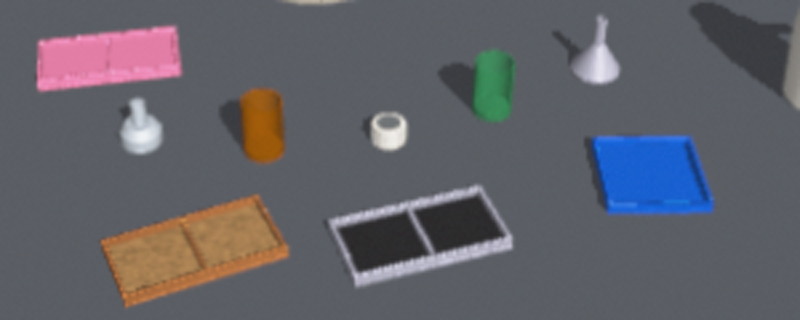

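View pics/side0z.png

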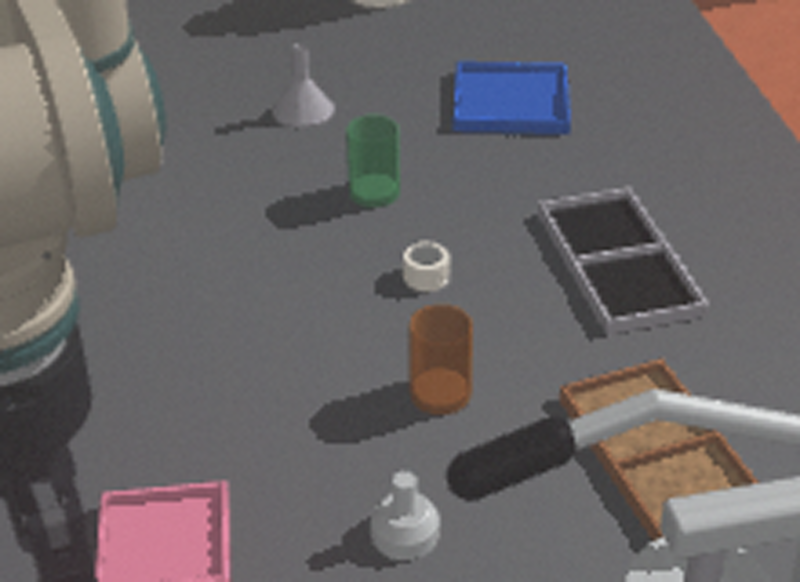

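The zooms show everything clearly. The juicer's lever (black handle) leans toward the cork tray, so I need its 3D position too. Next come the masks and triangulation.

```bash
cat > m.py <<'E'
from h import *
def blob(im,lo,hi,roi):
    hsv=cv2.cvtColor(im,cv2.COLOR_BGR2HSV)
    m=cv2.inRange(hsv,lo,hi); z=np.zeros_like(m); x0,y0,x1,y1=roi; z[y0:y1,x0:x1]=m[y0:y1,x0:x1]
    n,l,st,ce=cv2.connectedComponentsWithStats(z)
    if n<2: return None
    i=1+np.argmax(st[1:,4]); return (l==i).astype(np.uint8),st[i],ce[i]
G=((50,80,40),(85,255,255)); A=((5,150,60),(18,255,255)); W=((0,0,135),(180,70,255)); B=((105,150,60),(125,255,255))
if __name__=='__main__':
    S,D=load('scene0'),load('side0')
    rs={'green':(G,(340,180,370,225),(305,165,335,205)),'amber':(A,(255,195,280,235),(325,215,355,260)),
    'cap':(W,(303,205,330,232),(325,200,350,225)),'funnel':(W,(380,170,410,205),(290,148,315,178)),'press':(W,(212,200,235,232),(318,265,345,300)),
    'blue':(B,(380,210,450,260),(335,150,385,185))}
    for k,(c,r1,r2) in rs.items():
        b1=blob(S['color'],*c,r1);b2=blob(D['color'],*c,r2)
        f=lambda st:(st[0]+st[2]/2-.5,st[1]+st[3]/2-.5)
        def top(m):
            ys,xs=np.nonzero(m); y=ys.min(); return xs[ys<=y+2].mean(),y-0.5
        print(k,b1[1],b1[2].round(1),b2[1],b2[2].round(1))
        for nm,p,q in(('cen',b1[2],b2[2]),('box',f(b1[1]),f(b2[1])),('top',top(b1[0]),top(b2[0]))):
            X,e=tri((S,p),(D,q)); print('  ',nm,X.round(4),e)
E
python3 m.py
```

```text
green [347 189  16  27 376] [354.5 201.8] [316 175  14  20 114] [321.5 188.3]
   cen [0.4149 0.1463 0.0291] [np.float64(6.9), np.float64(6.9)]
   box [0.4216 0.1459 0.0395] [np.float64(1.2), np.float64(1.2)]
   top [0.4003 0.1521 0.0827] [np.float64(0.9), np.float64(0.9)]Traceback (most recent call last):
  File "m.py", line 19, in <module>
    print(k,b1[1],b1[2].round(1),b2[1],b2[2].round(1))
                                 ~~^^^
TypeError: 'NoneType' object is not subscriptable
```

```bash
sed -i "s/^G=.*/G=((50,70,40),(85,255,255)); A=((3,85,60),(20,255,255)); W=((0,0,125),(180,70,255)); B=((105,150,60),(125,255,255))/" m.py; python3 m.py
python3 - <<'E'
from h import *
D=load('side0');h=cv2.cvtColor(D['color'],cv2.COLOR_BGR2HSV)
print(h[238,330:352].tolist()); print(h[172:200,323].tolist())
E
```

```text
green [347 189  16  27 380] [354.5 201.8] [316 173  14  23 256] [322.1 185. ]
   cen [0.4197 0.1464 0.038 ] [np.float64(1.9), np.float64(1.9)]
   box [0.422  0.1461 0.0407] [np.float64(0.3), np.float64(0.3)]
   top [0.4113 0.1474 0.0919] [np.float64(0.0), np.float64(0.0)]
amber [260 203  17  28 419] [267.9 216.5] [333 224  17  30 467] [340.9 238.3]
   cen [ 0.4273 -0.1658  0.0422] [np.float64(0.1), np.float64(0.1)]
   box [ 0.4274 -0.1658  0.0417] [np.float64(0.5), np.float64(0.5)]
   top [ 0.4266 -0.164   0.1004] [np.float64(0.2), np.float64(0.2)]
cap [309 212  14  15 163] [315.5 219. ] [331 206  13  14 125] [337.2 213.3]
   cen [ 0.4477 -0.0046  0.0135] [np.float64(0.7), np.float64(0.7)]
   box [ 0.4479 -0.0038  0.0151] [np.float64(0.6), np.float64(0.6)]
   top [ 0.4479 -0.0051  0.0475] [np.float64(0.0), np.float64(0.0)]
funnel [385 176  18  26 239] [393.9 192. ] [302 159  10  15  94] [305.8 168. ]
   cen [0.3784 0.3175 0.0185] [np.float64(5.2), np.float64(5.2)]
   box [0.3802 0.3119 0.0339] [np.float64(7.7), np.float64(7.7)]
   top [0.3696 0.3154 0.0763] [np.float64(15.0), np.floa
[... 604 characters left out ...]
, 39, 98], [11, 113, 104], [11, 132, 112], [11, 124, 109], [11, 125, 102], [10, 120, 98], [10, 118, 95], [11, 116, 97], [11, 115, 95], [11, 117, 96], [10, 119, 92], [11, 116, 92], [10, 119, 92], [10, 117, 94], [11, 114, 94], [12, 122, 92], [13, 125, 98], [13, 110, 118], [0, 2, 106], [140, 7, 108]]
[[68, 63, 93], [70, 66, 89], [70, 63, 89], [69, 70, 88], [69, 69, 89], [69, 70, 88], [68, 70, 91], [68, 75, 88], [71, 74, 86], [68, 74, 89], [69, 75, 88], [68, 81, 88], [69, 69, 89], [68, 73, 91], [68, 74, 86], [69, 78, 92], [68, 86, 113], [70, 92, 114], [68, 89, 115], [68, 86, 115], [68, 91, 115], [68, 91, 115], [68, 83, 107], [68, 71, 86], [68, 66, 85], [100, 8, 97], [120, 5, 103], [130, 7, 105]]
```

Run:
```python
from h import *
S,D=load('scene0'),load('side0')
s=arm.sense(); print(Rq(s['eef_rot']).round(3))
print('juicer base', onplane(S,[(118,248),(164,238),(167,270),(119,280)],0.0).round(3).tolist())
print('juicer base side', onplane(D,[(361,338),(439,336),(457,378),(379,398)],0.0).round(3).tolist())
im=S['color'][140:290,90:240]; cv2.imwrite('pics/jz.png',cv2.resize(im,None,fx=4,fy=4,interpolation=cv2.INTER_CUBIC))
im=D['color'][230:400,320:480]; cv2.imwrite('pics/jz2.png',cv2.resize(im,None,fx=3.5,fy=3.5,interpolation=cv2.INTER_CUBIC))
```

```text
[[-0.964 -0.     0.266]
 [-0.266  0.001 -0.964]
 [-0.    -1.    -0.001]]
juicer base [[0.414, -0.665, 0.0], [0.401, -0.516, 0.0], [0.557, -0.509, 0.0], [0.565, -0.652, 0.0]]
juicer base side [[0.41, -0.492, 0.0], [0.603, -0.524, 0.0], [0.599, -0.634, 0.0], [0.412, -0.644, 0.0]]
```

View pics/jz.png

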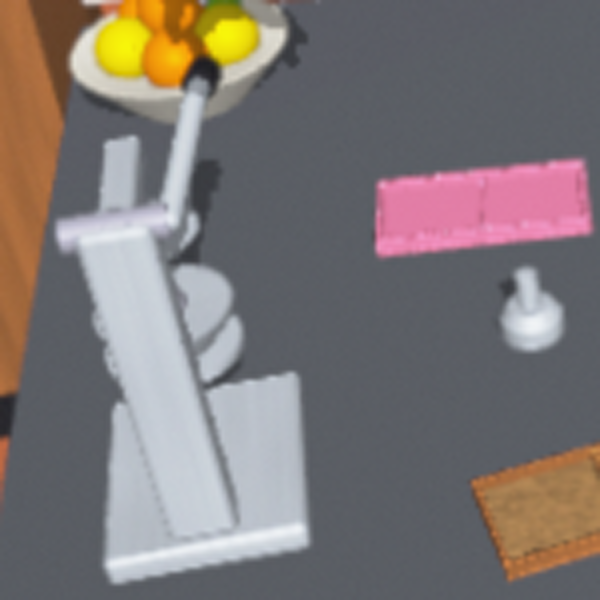

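View pics/jz2.png

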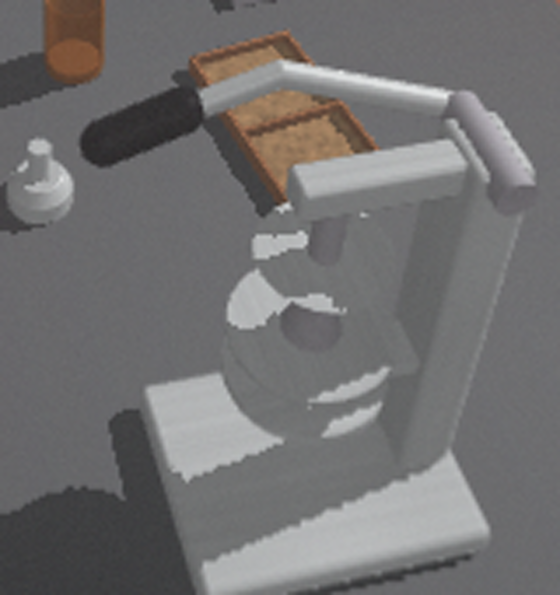

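Run:
```python
from h import *
S,D=load('scene0'),load('side0')
print(tri((S,(140.5,160)),(D,(377,260))))
print(tri((S,(133,194)),(D,(452,258))))
print(tri((S,(106,197)),(D,(466,283))))
s=arm.sense();R=Rq(s['eef_rot'])
for t in [(0.36,-0.12,0.40)]: print(R.T@(np.array(t)-s['tool_pos'])*100)
```

```text
(array([ 0.41883809, -0.52899526,  0.31306487]), [np.float64(3.4), np.float64(3.4)])
(array([ 0.56967128, -0.54443198,  0.30132632]), [np.float64(0.9), np.float64(0.9)])
(array([ 0.56625924, -0.61262601,  0.30305007]), [np.float64(0.7), np.float64(0.7)])
[-31.51861966 -16.89335835 -31.36916089]
```

Emit:
{"fn": "servo_tool", "kwargs": {"increments": [0, -6, 0, 0, 0.1345, 0, 8.54, 0, -6, 0, 0, 0.1345, 0, 8.54, -2, 0, -5, 0, 0, 0, 8.54, -3.5, 0, -5, 0, 0, 0, 8.54, -4.2, 0, -4.2, 0, 0, 0, 8.54]}}

```text
clock: 0.78
tool_pos: [0.2369, -0.3626, 0.3513]
eef_rot: [0.0, -0.001, -0.707, 0.707]
ft_force: [0.8, -1.1, 0.9]
opening: 1.001
```

Emit:
{"fn": "servo_tool", "kwargs": {"increments": [-4.2, 0, -4.2, 0, 0, 0, 8.54, -4.2, 0, -4.2, 0, 0, 0, 8.54, -4.2, 0, -4.2, 0, 0, 0, 8.54, -4.2, 0, -4.2, 0, 0, 0, 8.54, -4.2, 0, -4.2, 0, 0, 0, 8.54]}}

```text
clock: 1.4
tool_pos: [0.4476, -0.1525, 0.3512]
eef_rot: [0.0, -0.0, -0.707, 0.707]
ft_force: [1.2, -0.9, 0.3]
opening: 0.999
```

Emit:
{"fn": "servo_tool", "kwargs": {"increments": [-4.2, 0, -2.4, 0, 0, 0, 8.54, -3.4, 0, 0, 0, 0, 0, 8.54, 0, 0, 0, 0, 0, 0, 8.54]}}

```text
clock: 1.78
tool_pos: [0.5238, -0.1296, 0.3492]
eef_rot: [-0.001, -0.002, 0.707, -0.707]
ft_force: [-0.9, -0.8, 0.2]
opening: 0.999
```

Run:
```python
from h import *
c=snap('wrist','w1'); s=c['s']; print(s['clock'],s['tool_pos'],Rq(s['eef_rot']).round(3).tolist(),s['joint_pos'].round(2))
```

```text
1.775 [ 0.52375305 -0.12963936  0.34917923] [[-1.0, -0.003, 0.002], [-0.002, 0.001, -1.0], [0.003, -1.0, -0.001]] [-0.31  0.1   1.11 -0.    1.93  1.26]
```

View pics/w1.png

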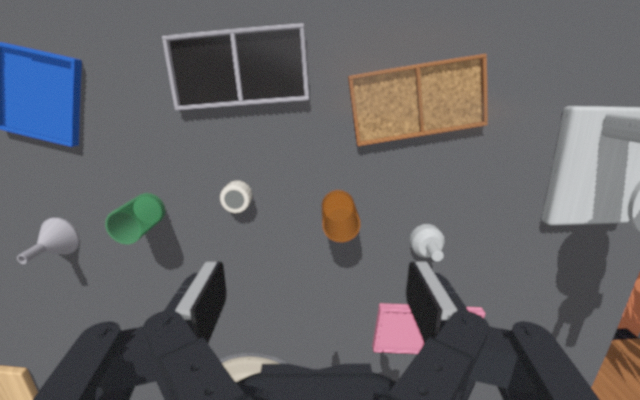

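The wrist view shows everything in one picture: steel tray (237,66), cork tray (418,100), green (135,218), cap (236,196), amber (340,216), press head (428,240), funnel (55,242), and the blue tray cut off at left. I'll take a second wrist view 0.24 m to the left.

Emit:
{"fn": "servo_tool", "kwargs": {"increments": [0, 0, -6, 0, 0, 0, 8.54, 0, 0, -6, 0, 0, 0, 8.54, 0, 0, -6, 0, 0, 0, 8.54, 0, 0, -6, 0, 0, 0, 8.54, 0, 0, 0, 0, 0, 0, 8.54]}}

```text
clock: 2.45
tool_pos: [0.5214, 0.1126, 0.3518]
eef_rot: [0.002, -0.001, 0.707, -0.707]
ft_force: [0.0, 0.0, 0.4]
opening: 0.997
```

Run:
```python
from h import *
c=snap('wrist','w2'); s=c['s']; print(s['clock'],s['tool_pos'],Rq(s['eef_rot']).round(3).tolist(),s['joint_pos'].round(2))
```

```text
2.45 [0.52141251 0.11257135 0.35176216] [[-1.0, 0.001, 0.005], [-0.005, 0.0, -1.0], [-0.001, -1.0, -0.0]] [0.14 0.08 1.13 0.   1.93 1.71]
```

View pics/w2.png

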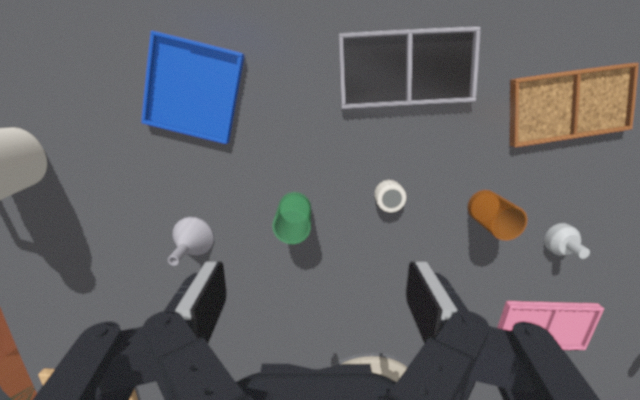

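Run:
```python
from h import *
def crop(t,b,f):
    c=load(t); x0,y0,x1,y1=b
    return cv2.resize(c['color'][y0:y1,x0:x1],None,fx=f,fy=f,interpolation=cv2.INTER_CUBIC)
a=crop('w1',(150,10,350,155),4); cv2.imwrite('pics/z1a.png',a)
cv2.imwrite('pics/z1b.png',crop('w1',(340,40,500,155),5))
cv2.imwrite('pics/z2a.png',crop('w2',(330,10,490,120),5))
cv2.imwrite('pics/z2b.png',crop('w2',(500,50,640,155),5))
cv2.imwrite('pics/z2c.png',crop('w2',(130,20,260,155),4))
```

```text
(no output)
```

View pics/z1a.png

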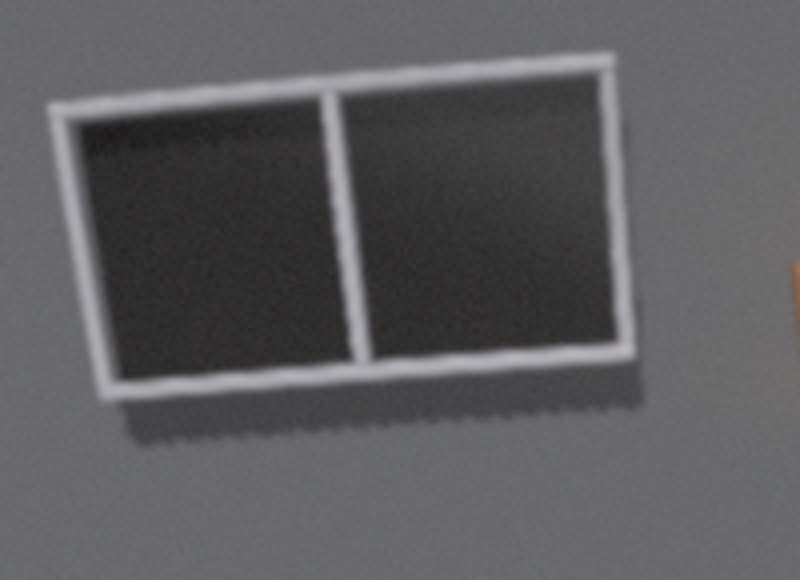

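View pics/z1b.png

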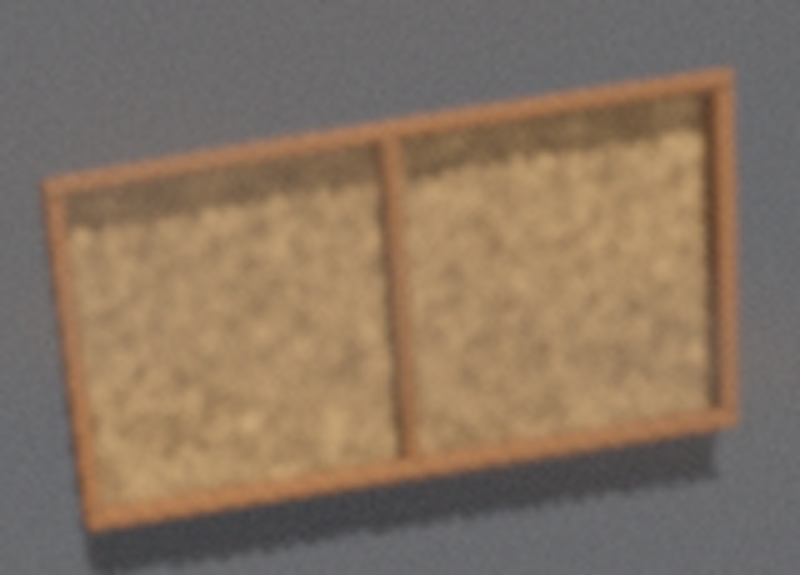

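View pics/z2a.png

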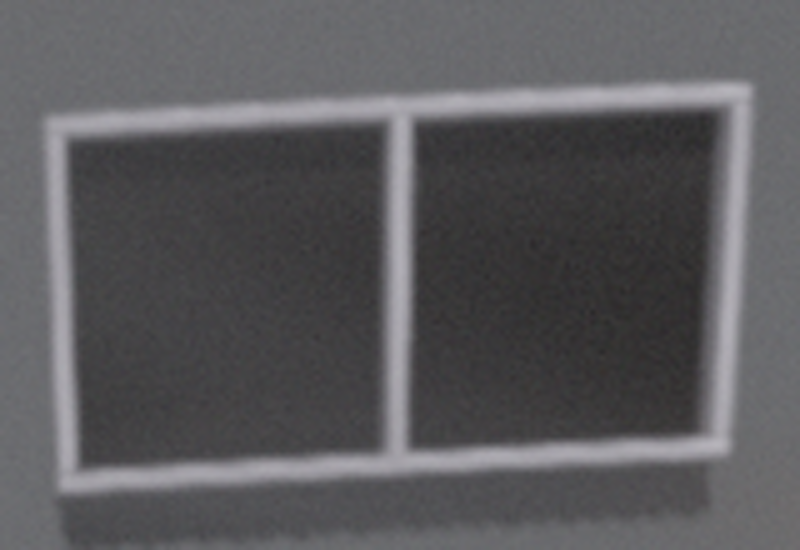

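View pics/z2b.png

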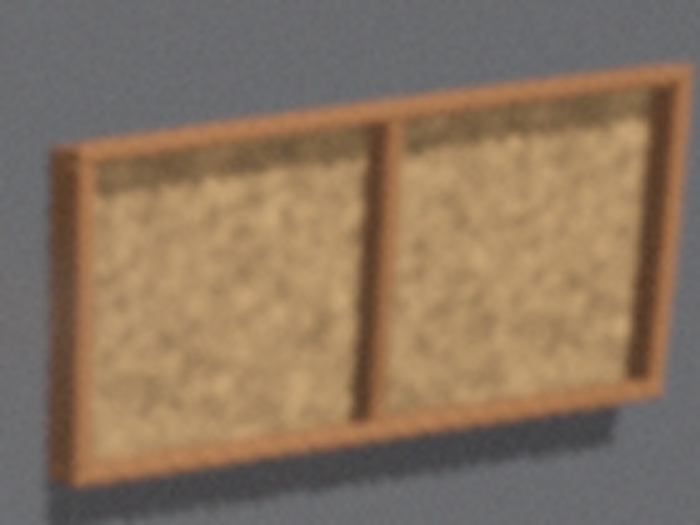

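View pics/z2c.png

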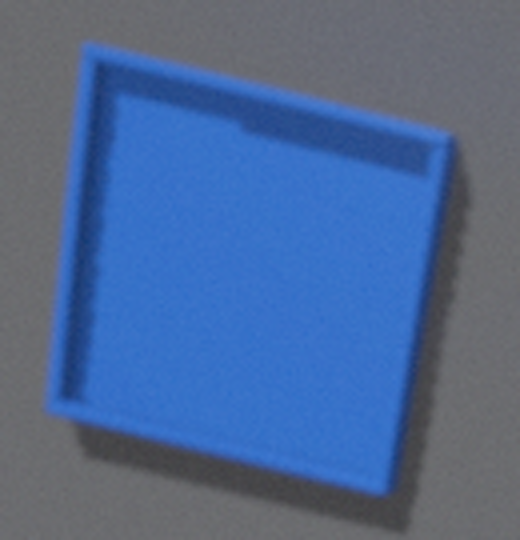

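The rim corners are clear in the zooms. I'll triangulate them, and find the movable things by mask in w1 and w2.

```bash
cat > t.py <<'E'
from h import *
W1,W2,S=load('w1'),load('w2'),load('scene0')
z=lambda p,x0,y0,f:((p[0]+.5)/f-.5+x0,(p[1]+.5)/f-.5+y0)
st1=[z(p,150,10,4) for p in[(48,105),(614,54),(635,355),(105,398)]]
st2=[z(p,330,10,5) for p in[(45,118),(752,86),(730,452),(62,490)]]
co1=[z(p,340,40,5) for p in[(42,180),(733,70),(738,424),(90,530)]]
co2=[z(p,500,50,5) for p in[(78,148),(692,65),(662,396),(75,487)]]
bl2=[z(p,130,20,4) for p in[(85,42),(455,132),(388,495),(45,408)]]
def an(n,P):
    P=np.array(P)
    print(n,'centre',P.mean(0).round(4),'sides',[round(np.linalg.norm(P[i]-P[i-1])*1e3,1) for i in range(4)])
    u=P[0]-P[1]+P[3]-P[2]; print('   left dir ang deg',np.degrees(np.arctan2(u[1],u[0])).round(2))
for n,a,b in(('steel',st1,st2),('cork',co1,co2)):
    T=[tri((W1,p),(W2,q)) for p,q in zip(a,b)]
    print(n,'tri z',[t[0][2].round(4) for t in T],[t[1][0] for t in T]); an(n+' tri',[t[0] for t in T])
    an(n+' w1',onplane(W1,a,.016)); an(n+' w2',onplane(W2,b,.016))
an('blue w2',onplane(W2,bl2,.016))
print(tri((W1,(80,57)),(W2,bl2[1])),tri((W1,(76,146)),(W2,bl2[2])))
E
python3 t.py
cat > o.py <<'E'
from m import *
W1,W2=load('w1'),load('w2')
W=((0,0,120),(180,60,255)); A=((3,120,60),(20,255,255)); G=((50,70,40),(85,255,255))
rs={'green':(G,(100,185,170,250),(265,185,320,250)),'amber':(A,(315,180,365,250),(460,180,535,250)),
 'cap':(W,(215,175,260,220),(370,175,410,220)),'funnel':(W,(10,210,90,272),(160,210,220,270)),'press':(W,(405,215,455,268),(535,215,600,265))}
out=[]
for k,(c,r1,r2) in rs.items():
    b1=blob(W1['color'],*c,r1);b2=blob(W2['color'],*c,r2)
    X,e=tri((W1,b1[2]),(W2,b2[2])); print(k,b1[1],b2[1],X.round(4),e)
    for nm,b in(('w1',b1),('w2',b2)):
        im=load(nm)['color'].copy(); cs,_=cv2.findContours(b[0],cv2.RETR_EXTERNAL,cv2.CHAIN_APPROX_NONE); cv2.drawContours(im,cs,-1,(255,0,255),1)
        x,y=b[2].astype(int); out.append(cv2.resize(im[y-35:y+35,max(0,x-40):max(0,x-40)+80],(160*2//2,140),interpolation=cv2.INTER_NEAREST))
cv2.imwrite('pics/masks.png',np.vstack([np.hstack(out[0::2]),np.hstack(out[1::2])]))
E
python3 o.py
```

```text
steel tri z [np.float64(0.0154), np.float64(0.0158), np.float64(0.017), np.float64(0.0132)] [np.float64(0.0), np.float64(0.1), np.float64(0.1), np.float64(0.1)]
steel tri centre [ 0.6368 -0.018   0.0154] sides [np.float64(99.1), np.float64(194.9), np.float64(98.0), np.float64(194.2)]
   left dir ang deg 93.9
steel w1 centre [ 0.6369 -0.0184  0.016 ] sides [np.float64(98.8), np.float64(194.7), np.float64(98.0), np.float64(192.9)]
   left dir ang deg 93.91
steel w2 centre [ 0.6367 -0.0181  0.016 ] sides [np.float64(98.9), np.float64(194.8), np.float64(98.0), np.float64(194.9)]
   left dir ang deg 93.85
cork tri z [np.float64(0.016), np.float64(0.0158), np.float64(0.0179), np.float64(0.016)] [np.float64(0.2), np.float64(0.1), np.float64(0.2), np.float64(0.2)]
cork tri centre [ 0.5926 -0.2782  0.0164] sides [np.float64(99.7), np.float64(195.3), np.float64(98.7), np.float64(193.4)]
   left dir ang deg 99.78
cork w1 centre [ 0.5927 -0.2784  0.016 ] sides [np.float64(99.7), np.float64(195.1), np.float64(98.8), np.float64(194.3)]
   left dir ang deg 99.67
cork w2 centre [ 0.5924 -0.2786  0.0
[... 310 characters left out ...]
loat64(0.8), np.float64(0.8)]) (array([0.52694179, 0.25001327, 0.00304908]), [np.float64(0.1), np.float64(0.1)])
green [ 106  193   59   51 1956] [ 273  192   38   53 1584] [0.422  0.1475 0.0474] [np.float64(0.8), np.float64(0.8)]
amber [ 322  190   38   52 1563] [ 468  190   59   50 1911] [ 0.4272 -0.1647  0.0471] [np.float64(0.6), np.float64(0.6)]
cap [219 179  33  35 880] [374 178  34  35 886] [ 0.449  -0.0033  0.0185] [np.float64(0.0), np.float64(0.0)]
funnel [  16  217   61   48 1178] [ 167  216   46   51 1293] [0.3783 0.3205 0.0216] [np.float64(0.1), np.float64(0.1)]
press [ 410  223   36   40 1037] [ 545  222   46   38 1105] [ 0.3727 -0.3122  0.0229] [np.float64(0.6), np.float64(0.6)]
```

View pics/masks.png

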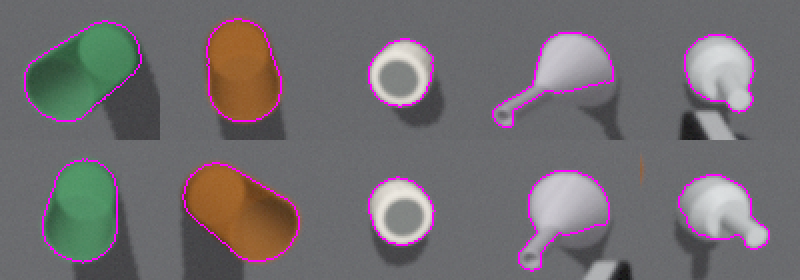

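```bash
cat >> o.py <<'E'
print()
for k,(p,q) in {'funnel':((11.5,57.5),(25,58.5)),'press':((49.5,49.5),(58,48))}.items():
    c,r1,r2=rs[k]; L=[]
    for w,r,a in((W1,r1,p),(W2,r2,q)):
        x,y=blob(w['color'],*c,r)[2].astype(int); L.append((w,(max(0,x-40)+a[0]-.25,y-35+a[1]-.25)))
    print(k,'top',tri(*L),[onplane(w,[px],{'funnel':.085,'press':.062}[k]).round(4).tolist() for w,px in L])
def sim(k,f,n=8000):
    pass
# tumbler rim tops: far end circles -> min enclosing check via predicted outline
th=np.linspace(0,2*np.pi,60)
def outline(X,prof):
    return np.vstack([np.c_[X[0]+r*np.cos(th),X[1]+r*np.sin(th),0*th+h] for r,h in prof])
for k,X,pr in (('green',(.422,.1475),((.027,0),(.027,.08))),('amber',(.4272,-.1647),((.027,0),(.027,.08))),('cap',(.449,-.0033),((.0225,0),(.0225,.028)))):
    for w,r in((W1,1),(W2,2)):
        c=rs[k][0]; b=blob(w['color'],*c,rs[k][r])[1]; P=proj(w,outline(X,pr)); print(k,'pred box',P.min(0).round(1),P.max(0).round(1),'seen',b[:2],b[:2]+b[2:4]-1)
E
python3 o.py | sed -n '/^$/,$p'
```

```text
funnel top (array([0.37065981, 0.32179654, 0.0844252 ]), [np.float64(0.2), np.float64(0.2)]) [[[0.3708, 0.3213, 0.085]], [[0.3712, 0.3215, 0.085]]]
press top (array([ 0.36843347, -0.31429975,  0.06151443]), [np.float64(0.1), np.float64(0.1)]) [[[0.3688, -0.3141, 0.062]], [[0.3686, -0.3139, 0.062]]]
green pred box [104.5 192.4] [165.4 244.3] seen [106 193] [164 243]
green pred box [271.8 191.4] [311. 244.] seen [273 192] [310 244]
amber pred box [321.1 189.4] [360.7 242.3] seen [322 190] [359 241]
amber pred box [466.5 189.2] [527.4 240.6] seen [468 190] [526 239]
cap pred box [219.1 178.9] [251.7 211.7] seen [219 179] [251 213]
cap pred box [373.6 178.3] [405.9 210.9] seen [374 178] [407 212]
```

Heights agree with the text: spout top 84.4 mm against 85, stud top 61.5 against 62, and tray rims 15.4–16.4 against 16. The predicted outlines fit to about 1 px. First I'll take the green tumbler at (0.4215, 0.1475).

Emit:
{"fn": "servo_tool", "kwargs": {"increments": [5, 3, -1.75, 0, 0, 0, 8.54, 5, 3, -1.75, 0, 0, 0, 8.54, 0, 5, 0, 0, 0, 0, 8.54, 0, 5, 0, 0, 0, 0, 8.54, 0, 4, 0, 0, 0, 0, 8.54], "grip_force": 30}}

```text
clock: 3.12
tool_pos: [0.422, 0.1429, 0.1497]
eef_rot: [0.001, -0.001, -0.707, 0.707]
ft_force: [1.1, 0.1, -0.6]
opening: 0.998
```

Emit:
{"fn": "servo_tool", "kwargs": {"increments": [0, 0, 0, 0, 0, 0, 8.54]}}

```text
clock: 3.25
tool_pos: [0.421, 0.1429, 0.149]
eef_rot: [0.003, 0.001, -0.706, 0.708]
ft_force: [0.2, -0.5, 0.7]
opening: 0.997
```

Emit:
{"fn": "servo_tool", "kwargs": {"increments": [0, 3.5, -0.45, 0, 0, 0, 8.54, 0, 4.3, 0, 0, 0, 0, 8.54, 0, 4, 0, 0, 0, 0, 8.54, 0, 0, 0, 0, 0, 0, 8.54]}}

```text
clock: 3.75
tool_pos: [0.4221, 0.1483, 0.033]
eef_rot: [0.002, 0.0, -0.707, 0.707]
ft_force: [-0.3, 0.6, 0.7]
opening: 0.997
```

Emit:
{"fn": "servo_tool", "kwargs": {"increments": [0, 0, 0, 0, 0, 0, 5.0, 0, 0, 0, 0, 0, 0, 5.0, 0, 0, 0, 0, 0, 0, 5.0, 0, 0, 0, 0, 0, 0, 5.0, 0, 0, 0, 0, 0, 0, 5.0]}}

```text
clock: 4.38
tool_pos: [0.4245, 0.1494, 0.0363]
eef_rot: [0.002, 0.002, 0.707, -0.707]
ft_force: [-1.7, -2.3, 7.7]
opening: 0.627
```

Run:
```python
from h import *
c=snap('wrist','g1'); s=c['s']; print(s['clock'],s['tool_pos'],s['opening'],s['ft_force'])
```

```text
4.375 [0.42445619 0.14942269 0.03627523] 0.6270818487555873 [-1.70315    -2.29129134  7.68608259]
```

View pics/g1.png

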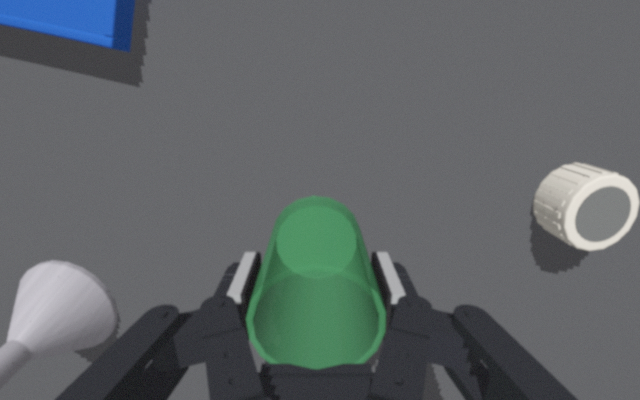

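The tumbler is gripped: opening 53.5 mm, glass centred in the picture at (317,290). Now lift and carry it to the far cork bay (0.6005, -0.3253).

Emit:
{"fn": "servo_tool", "kwargs": {"increments": [0, -2, 0, 0, 0, 0, 5.0, 0, -4, 0, 0, 0, 0, 5.0, 0, -4, 0, 0, 0, 0, 5.0, 0, -2, 0, 0, 0, 0, 5.0, -1.0, 0, 2.6, 0, 0, 0, 5.0]}}

```text
clock: 5.05
tool_pos: [0.4338, 0.1241, 0.157]
eef_rot: [0.003, 0.001, 0.708, -0.707]
ft_force: [0.9, -0.8, -2.5]
opening: 0.628
```

Emit:
{"fn": "servo_tool", "kwargs": {"increments": [-2, 0, 5.3, 0, 0, 0, 5.0, -2, 0, 5.3, 0, 0, 0, 5.0, -2, 0, 5.3, 0, 0, 0, 5.0, -2, 0, 5.3, 0, 0, 0, 5.0, -2, 0, 5.3, 0, 0, 0, 5.0]}}

```text
clock: 5.68
tool_pos: [0.5333, -0.1437, 0.155]
eef_rot: [-0.001, -0.001, -0.707, 0.707]
ft_force: [0.7, 0.3, -1.1]
opening: 0.626
```

Emit:
{"fn": "servo_tool", "kwargs": {"increments": [-2, 0, 5.3, 0, 0, 0, 5.0, -2, 0, 5.3, 0, 0, 0, 5.0, -2, 0, 5.3, 0, 0, 0, 5.0, -0.6, 0, 2.0, 0, 0, 0, 5.0, 0, 0, 0, 0, 0, 0, 5.0]}}

```text
clock: 6.3
tool_pos: [0.5984, -0.3222, 0.1538]
eef_rot: [0.001, -0.001, -0.707, 0.707]
ft_force: [0.4, 0.3, -2.1]
opening: 0.627
```

Run:
```python
from h import *
c=snap('wrist','g2'); s=c['s']; print(s['clock'],s['tool_pos'],s['opening'],s['ft_force'],Rq(s['eef_rot']).round(3).tolist())
```

```text
6.3 [ 0.59839782 -0.32221893  0.15383784] 0.6265364781982596 [ 0.36940863  0.28275349 -2.10410641] [[-1.0, 0.001, -0.002], [0.002, -0.0, -1.0], [-0.001, -1.0, 0.0]]
```

View pics/g2.png

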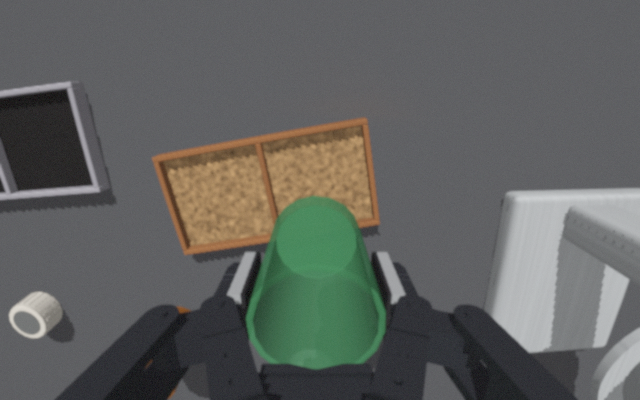

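Glass held, cork tray right under it (floor centre about (320,175)). I'll shift a little, lower fast to just above the floor, then feel down in small steps.

Emit:
{"fn": "servo_tool", "kwargs": {"increments": [-0.2, 3, 0.3, 0, 0, 0, 5.0, 0, 4, 0, 0, 0, 0, 5.0, 0, 2.5, 0, 0, 0, 0, 5.0, 0, 0.7, 0, 0, 0, 0, 5.0, 0, 0, 0, 0, 0, 0, 5.0]}}

```text
clock: 6.98
tool_pos: [0.6009, -0.3232, 0.0525]
eef_rot: [-0.001, -0.0, -0.707, 0.707]
ft_force: [0.1, 0.8, -0.8]
opening: 0.627
```

Emit:
{"fn": "servo_tool", "kwargs": {"increments": [0, 0.2, 0, 0, 0, 0, 5.0, 0, 0.1, 0, 0, 0, 0, 5.0]}}

```text
clock: 7.22
tool_pos: [0.601, -0.324, 0.0496]
eef_rot: [-0.001, -0.001, -0.707, 0.707]
ft_force: [-0.6, 0.8, -1.5]
opening: 0.629
```

Emit:
{"fn": "servo_tool", "kwargs": {"increments": [0, 0.1, 0, 0, 0, 0, 5.0, 0, 0, 0, 0, 0, 0, 5.0]}}

```text
clock: 7.48
tool_pos: [0.6005, -0.3238, 0.0473]
eef_rot: [0.0, -0.0, -0.707, 0.707]
ft_force: [-0.7, 0.2, -1.4]
opening: 0.626
```

Emit:
{"fn": "servo_tool", "kwargs": {"increments": [0, 0.2, 0, 0, 0, 0, 5.0, 0, 0.1, 0, 0, 0, 0, 5.0, 0, 0, 0, 0, 0, 0, 5.0]}}

```text
clock: 7.85
tool_pos: [0.6004, -0.3237, 0.0441]
eef_rot: [-0.0, -0.0, 0.707, -0.707]
ft_force: [0.3, 0.0, -1.3]
opening: 0.625
```

Emit:
{"fn": "servo_tool", "kwargs": {"increments": [0, 0.15, 0, 0, 0, 0, 5.0, 0, 0, 0, 0, 0, 0, 5.0]}}

```text
clock: 8.1
tool_pos: [0.6004, -0.3237, 0.0426]
eef_rot: [-0.0, 0.0, 0.707, -0.707]
ft_force: [-0.3, -1.0, -2.4]
opening: 0.628
```

Emit:
{"fn": "servo_tool", "kwargs": {"increments": [0, 0.15, 0, 0, 0, 0, 5.0, 0, 0, 0, 0, 0, 0, 5.0]}}

```text
clock: 8.35
tool_pos: [0.6006, -0.3238, 0.0425]
eef_rot: [-0.0, -0.0, -0.707, 0.707]
ft_force: [-3.0, 2.1, 5.7]
opening: 0.629
```

Contact: force +5.7 N at TCP 0.0425, exactly the 6 mm floor above the grip height of 0.036. Release.

Emit:
{"fn": "servo_tool", "kwargs": {"increments": [0, -0.05, 0, 0, 0, 0, 5.5, 0, 0, 0, 0, 0, 0, 6.2, 0, 0, 0, 0, 0, 0, 7.2, 0, 0, 0, 0, 0, 0, 7.2]}}

```text
clock: 8.85
tool_pos: [0.6005, -0.3238, 0.0417]
eef_rot: [0.0, -0.0, -0.707, 0.707]
ft_force: [0.2, -0.4, -0.5]
opening: 0.843
```

Emit:
{"fn": "servo_tool", "kwargs": {"increments": [0, -2, 0, 0, 0, 0, 7.2, 0, -5, 0, 0, 0, 0, 7.2, 0, -5, 0, 0, 0, 0, 7.2, 3, -2, -4, 0, 0, 0, 8.54, 3, 0, -4, 0, 0, 0, 8.54]}}

```text
clock: 9.48
tool_pos: [0.5409, -0.2436, 0.1861]
eef_rot: [-0.002, -0.002, -0.706, 0.708]
ft_force: [0.7, 0.1, 0.3]
opening: 0.998
```

Run:
```python
from h import *
c=snap('wrist','g3'); s=c['s']; print(s['clock'],s['tool_pos'],s['opening'],s['ft_force'])
```

```text
9.475 [ 0.54090087 -0.24359245  0.18614665] 0.9979427771453673 [0.70533445 0.06277667 0.26388423]
```

View pics/g3.png

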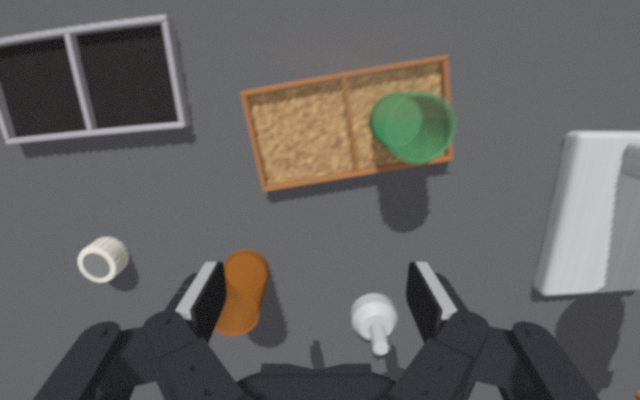

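Green stands upright in the right-hand cork bay (base about (397,122)). Next, amber.

Emit:
{"fn": "servo_tool", "kwargs": {"increments": [3.8, 1.3, -2.6, 0, 0, 0, 8.54, 3.8, 1.3, -2.6, 0, 0, 0, 8.54, 3.8, 1.3, -2.6, 0, 0, 0, 8.54, 0, 0, 0, 0, 0, 0, 8.54]}}

```text
clock: 10.02
tool_pos: [0.4241, -0.1641, 0.1423]
eef_rot: [-0.0, -0.001, 0.707, -0.707]
ft_force: [0.5, 0.2, 1.1]
opening: 1.001
```

Emit:
{"fn": "servo_tool", "kwargs": {"increments": [-0.3, 3, 0.1, 0, 0, 0, 8.54, 0, 4.3, 0, 0, 0, 0, 8.54, 0, 3.6, 0, 0, 0, 0, 8.54, 0, 0, 0, 0, 0, 0, 8.54]}}

```text
clock: 10.52
tool_pos: [0.4291, -0.1667, 0.0329]
eef_rot: [-0.001, -0.001, 0.708, -0.707]
ft_force: [0.5, -0.1, 1.4]
opening: 1.005
```

Emit:
{"fn": "servo_tool", "kwargs": {"increments": [0, 0, 0, 0, 0, 0, 5.0, 0, 0, 0, 0, 0, 0, 5.0, 0, 0, 0, 0, 0, 0, 5.0, 0, 0, 0, 0, 0, 0, 5.0, 0, 0, 0, 0, 0, 0, 5.0]}}

```text
clock: 11.15
tool_pos: [0.4312, -0.1674, 0.0364]
eef_rot: [-0.002, -0.002, -0.706, 0.708]
ft_force: [0.6, 1.2, 5.1]
opening: 0.629
```

Emit:
{"fn": "servo_tool", "kwargs": {"increments": [0, -2, 0, 0, 0, 0, 5.0, 0, -4, 0, 0, 0, 0, 5.0, 0, -4, 0, 0, 0, 0, 5.0, 0, -2, 0, 0, 0, 0, 5.0, -4, 0, 1.6, 0, 0, 0, 5.0]}}

```text
clock: 11.78
tool_pos: [0.4706, -0.1833, 0.1585]
eef_rot: [-0.002, -0.003, -0.706, 0.708]
ft_force: [-0.4, -0.2, -0.6]
opening: 0.629
```

Emit:
{"fn": "servo_tool", "kwargs": {"increments": [-5, 0, 2.1, 0, 0, 0, 5.0, -4, 0, 1.8, 0, 0, 0, 5.0, -2.4, 0, 1.0, 0, 0, 0, 5.0, 0, 0, 0, 0, 0, 0, 5.0]}}

```text
clock: 12.28
tool_pos: [0.5844, -0.2322, 0.1541]
eef_rot: [-0.0, -0.0, -0.707, 0.707]
ft_force: [0.3, 0.9, -1.6]
opening: 0.628
```

Run:
```python
from h import *
c=snap('wrist','a2'); s=c['s']; print(s['clock'],s['tool_pos'],s['opening'],s['ft_force'],Rq(s['eef_rot']).round(3).tolist())
```

```text
12.275 [ 0.58444771 -0.23224296  0.15414448] 0.6283815326057725 [ 0.29262905  0.90453985 -1.62431396] [[-1.0, 0.001, -0.0], [0.0, -0.0, -1.0], [-0.001, -1.0, 0.0]]
```

View pics/a2.png

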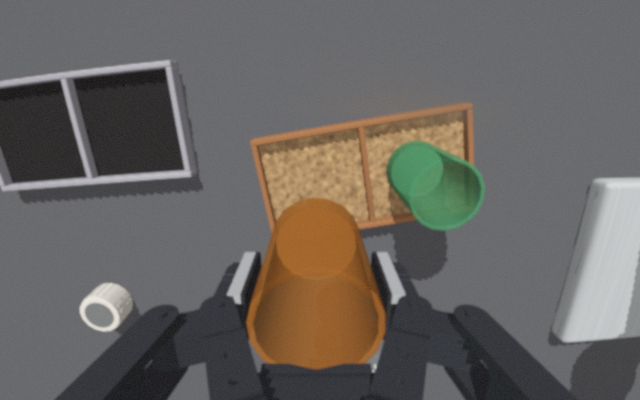

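Amber held, above the left bay, with the green glass clear of the right finger. Lowering.

Emit:
{"fn": "servo_tool", "kwargs": {"increments": [0, 3, 0, 0, 0, 0, 5.0, 0, 4, 0, 0, 0, 0, 5.0, 0, 2.8, 0, 0, 0, 0, 5.0, 0, 0.8, 0, 0, 0, 0, 5.0, 0, 0, 0, 0, 0, 0, 5.0]}}

```text
clock: 12.95
tool_pos: [0.5835, -0.2318, 0.0489]
eef_rot: [-0.0, -0.0, -0.707, 0.707]
ft_force: [-0.2, 0.4, -0.9]
opening: 0.631
```

Emit:
{"fn": "servo_tool", "kwargs": {"increments": [0, 0.2, 0, 0, 0, 0, 5.0, 0, 0, 0, 0, 0, 0, 5.0]}}

```text
clock: 13.2
tool_pos: [0.584, -0.232, 0.047]
eef_rot: [-0.001, -0.001, -0.707, 0.707]
ft_force: [-0.2, 0.4, -1.2]
opening: 0.635
```

Emit:
{"fn": "servo_tool", "kwargs": {"increments": [0, 0.15, 0, 0, 0, 0, 5.0, 0, 0, 0, 0, 0, 0, 5.0]}}

```text
clock: 13.45
tool_pos: [0.5835, -0.2317, 0.0443]
eef_rot: [0.0, -0.0, -0.707, 0.707]
ft_force: [0.3, 0.3, -2.1]
opening: 0.631
```

Emit:
{"fn": "servo_tool", "kwargs": {"increments": [0, 0.15, 0, 0, 0, 0, 5.0, 0, 0, 0, 0, 0, 0, 5.0]}}

```text
clock: 13.7
tool_pos: [0.5835, -0.2318, 0.0427]
eef_rot: [0.0, -0.0, -0.707, 0.707]
ft_force: [0.4, 0.1, -0.3]
opening: 0.635
```

Emit:
{"fn": "servo_tool", "kwargs": {"increments": [0, 0.12, 0, 0, 0, 0, 5.0, 0, 0, 0, 0, 0, 0, 5.0]}}

```text
clock: 13.95
tool_pos: [0.5837, -0.2318, 0.0426]
eef_rot: [-0.0, -0.0, -0.707, 0.707]
ft_force: [-2.7, 1.6, 4.9]
opening: 0.632
```

Contact again at 0.0426. Release, rise and look.

Emit:
{"fn": "servo_tool", "kwargs": {"increments": [0, -0.05, 0, 0, 0, 0, 5.5, 0, 0, 0, 0, 0, 0, 6.2, 0, 0, 0, 0, 0, 0, 7.0, 0, 0, 0, 0, 0, 0, 7.0]}}

```text
clock: 14.45
tool_pos: [0.5835, -0.2318, 0.042]
eef_rot: [0.0, -0.0, -0.707, 0.707]
ft_force: [0.2, 0.3, 0.3]
opening: 0.821
```

Emit:
{"fn": "servo_tool", "kwargs": {"increments": [0, -2, 0, 0, 0, 0, 7.0, 0, -5, 0, 0, 0, 0, 7.0, 0, -5, 0, 0, 0, 0, 7.0, 1.2, -4, -3, 0, 0, 0, 7, 2, 0, -5.4, 0, 0, 0, 7]}}

```text
clock: 15.08
tool_pos: [0.5529, -0.1484, 0.2082]
eef_rot: [-0.002, -0.004, -0.706, 0.708]
ft_force: [0.3, 0.4, 0.1]
opening: 0.818
```

Run:
```python
from h import *
c=snap('wrist','a3'); s=c['s']; print(s['clock'],s['tool_pos'],s['opening'],s['ft_force'])
```

```text
15.075 [ 0.55285408 -0.14843571  0.20824816] 0.8176272074820281 [0.29805413 0.42849949 0.13646492]
```

View pics/a3.png

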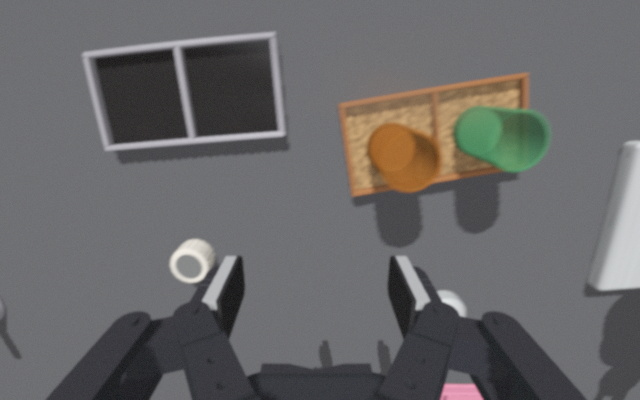

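Both glasses stand upright, one in each cork bay. On to the funnel.

Emit:
{"fn": "servo_tool", "kwargs": {"increments": [2, 0, -5.2, 0, 0, 0, 6, 2, 0, -5.2, 0, 0, 0, 6, 2, 0, -5.2, 0, 0, 0, 6, 2, 0, -5.2, 0, 0, 0, 6, 2, 0, -5.2, 0, 0, 0, 6]}}

```text
clock: 15.75
tool_pos: [0.4508, 0.1138, 0.2037]
eef_rot: [0.001, 0.001, 0.707, -0.707]
ft_force: [0.5, 0.2, 0.6]
opening: 0.706
```

Emit:
{"fn": "servo_tool", "kwargs": {"increments": [2, 0, -5.2, 0, 0, 0, 6, 2, 0, -5.2, 0, 0, 0, 6, 2, 0, -5.2, 0, 0, 0, 6, 2, 0, -5.2, 0, 0, 0, 6, 0, 0, 0, 0, 0, 0, 6]}}

```text
clock: 16.38
tool_pos: [0.37, 0.323, 0.2034]
eef_rot: [0.002, -0.001, 0.708, -0.707]
ft_force: [-0.1, -1.0, 0.4]
opening: 0.704
```

Run:
```python
from h import *
c=snap('wrist','f1'); s=c['s']; print(s['clock'],s['tool_pos'],s['opening'],s['ft_force'],Rq(s['eef_rot']).round(3).tolist())
```

```text
16.375 [0.37002884 0.32301765 0.20335384] 0.7040239277982896 [-0.11362185 -0.99141752  0.37332356] [[-1.0, 0.001, 0.005], [-0.005, 0.001, -1.0], [-0.001, -1.0, -0.001]]
```

View pics/f1.png

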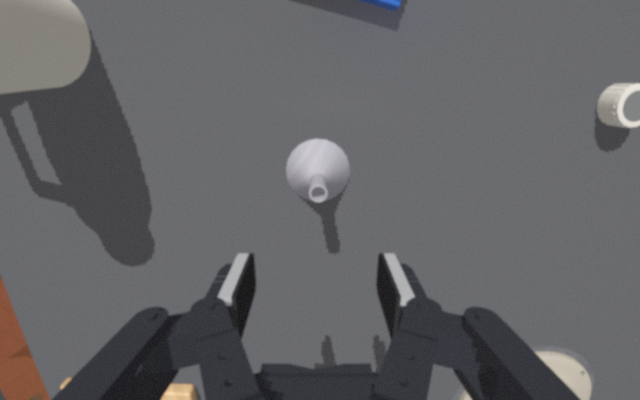

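Run:
```python
from h import *
c=load('f1'); print(onplane(c,[(318,192)],.085))
print('pitcher', onplane(load('scene0'),[(465,205),(497,207),(480,212)],0.0).round(3).tolist())
```

```text
[[0.37032322 0.32181851 0.085     ]]
pitcher [[0.492, 0.561, -0.0], [0.534, 0.674, 0.0], [0.545, 0.594, 0.0]]
```

Emit:
{"fn": "servo_tool", "kwargs": {"increments": [0, 5, 0.1, 0, 0, 0, 6, 0, 5, 0, 0, 0, 0, 6, 0, 3.5, 0, 0, 0, 0, 6, 0, 2, 0, 0, 0, 0, 6, 0, 0, 0, 0, 0, 0, 6]}}

```text
clock: 17.05
tool_pos: [0.3716, 0.3178, 0.0464]
eef_rot: [0.001, 0.0, -0.706, 0.708]
ft_force: [0.0, 0.5, 1.0]
opening: 0.701
```

Emit:
{"fn": "servo_tool", "kwargs": {"increments": [0, 0, 0, 0, 0, 0, 2.5, 0, 0, 0, 0, 0, 0, 1.2, 0, 0, 0, 0, 0, 0, 1.2, 0, 0, 0, 0, 0, 0, 1.2, 0, 0, 0, 0, 0, 0, 1.2]}}

```text
clock: 17.68
tool_pos: [0.3721, 0.3196, 0.0478]
eef_rot: [0.0, 0.0, 0.707, -0.707]
ft_force: [0.4, 0.6, 4.5]
opening: 0.179
```

Emit:
{"fn": "servo_tool", "kwargs": {"increments": [0, 0, 0, 0, 0, 0, 1.2, 0, 0, 0, 0, 0, 0, 1.2]}}

```text
clock: 17.92
tool_pos: [0.372, 0.3197, 0.0478]
eef_rot: [0.0, 0.0, 0.707, -0.707]
ft_force: [-0.1, 0.2, 6.1]
opening: 0.18
```

Gripped, opening 15.3 mm on the 16 mm spout. Lift and carry to the left steel bay (0.6336, 0.0293).

Emit:
{"fn": "servo_tool", "kwargs": {"increments": [0, -2, 0, 0, 0, 0, 1.2, 0, -4, 0, 0, 0, 0, 1.2, 0, -4, 0, 0, 0, 0, 1.2, -1, -2, 1, 0, 0, 0, 1.2, -3, 0, 3.2, 0, 0, 0, 1.2]}}

```text
clock: 18.55
tool_pos: [0.4118, 0.278, 0.1686]
eef_rot: [0.002, -0.0, 0.708, -0.707]
ft_force: [0.1, -0.2, -1.5]
opening: 0.178
```

Emit:
{"fn": "servo_tool", "kwargs": {"increments": [-4, 0, 4.4, 0, 0, 0, 1.2, -4, 0, 4.4, 0, 0, 0, 1.2, -4, 0, 4.4, 0, 0, 0, 1.2, -4, 0, 4.4, 0, 0, 0, 1.2, -4, 0, 4.4, 0, 0, 0, 1.2]}}

```text
clock: 19.18
tool_pos: [0.6122, 0.0556, 0.1661]
eef_rot: [0.001, 0.001, -0.707, 0.707]
ft_force: [0.5, 0.5, -1.4]
opening: 0.175
```

Emit:
{"fn": "servo_tool", "kwargs": {"increments": [-2.2, 0, 2.8, 0, 0, 0, 1.2, 0, 0, 0, 0, 0, 0, 1.2]}}

```text
clock: 19.42
tool_pos: [0.6339, 0.0269, 0.1652]
eef_rot: [0.002, -0.0, -0.707, 0.707]
ft_force: [-0.4, -0.2, -1.2]
opening: 0.179
```

Run:
```python
from h import *
c=snap('wrist','f2'); s=c['s']; print(s['clock'],s['tool_pos'],s['opening'],s['ft_force'],Rq(s['eef_rot']).round(3).tolist())
```

```text
19.425 [0.63389038 0.02689087 0.16519138] 0.1793145292604987 [-0.41955551 -0.15296732 -1.18437631] [[-1.0, -0.003, -0.004], [0.004, -0.0, -1.0], [0.003, -1.0, 0.0]]
```

View pics/f2.png

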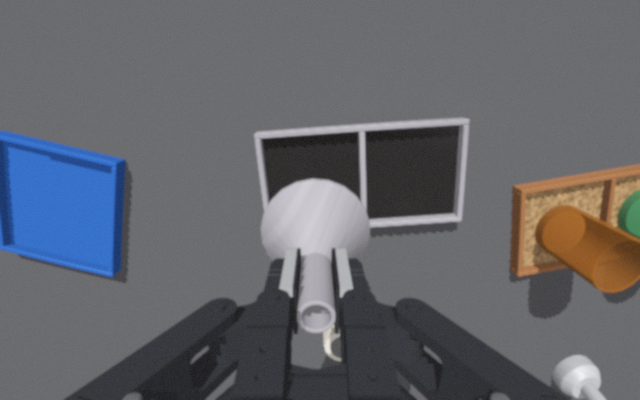

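Funnel hangs upright above the left black bay. Lowering.

Emit:
{"fn": "servo_tool", "kwargs": {"increments": [0, 3, -0.15, 0, 0, 0, 1.2, 0, 4, 0, 0, 0, 0, 1.2, 0, 2.4, 0, 0, 0, 0, 1.2, 0, 0.8, 0, 0, 0, 0, 1.2, 0, 0, 0, 0, 0, 0, 1.2]}}

```text
clock: 20.1
tool_pos: [0.6333, 0.0314, 0.0653]
eef_rot: [0.0, -0.0, 0.707, -0.707]
ft_force: [0.5, 0.1, -0.9]
opening: 0.185
```

Emit:
{"fn": "servo_tool", "kwargs": {"increments": [0, 0.3, 0, 0, 0, 0, 1.2, 0, 0, 0, 0, 0, 0, 1.2]}}

```text
clock: 20.35
tool_pos: [0.6339, 0.0308, 0.0629]
eef_rot: [-0.0, -0.001, -0.707, 0.707]
ft_force: [0.4, 0.2, -0.4]
opening: 0.179
```

Emit:
{"fn": "servo_tool", "kwargs": {"increments": [0, 0.3, 0.25, 0, 0, 0, 1.2, 0, 0.3, 0, 0, 0, 0, 1.2, 0, 0, 0, 0, 0, 0, 1.2]}}

```text
clock: 20.72
tool_pos: [0.6333, 0.0281, 0.0556]
eef_rot: [0.0, 0.0, -0.707, 0.707]
ft_force: [-0.4, 0.1, -1.1]
opening: 0.182
```

Emit:
{"fn": "servo_tool", "kwargs": {"increments": [0, 0.2, 0, 0, 0, 0, 1.2, 0, 0, 0, 0, 0, 0, 1.2]}}

```text
clock: 20.98
tool_pos: [0.6336, 0.0283, 0.054]
eef_rot: [0.0, -0.0, -0.707, 0.707]
ft_force: [-0.4, 0.1, -0.4]
opening: 0.183
```

Emit:
{"fn": "servo_tool", "kwargs": {"increments": [0, 0.15, 0, 0, 0, 0, 1.2, 0, 0, 0, 0, 0, 0, 1.2]}}

```text
clock: 21.22
tool_pos: [0.6339, 0.0284, 0.0538]
eef_rot: [-0.0, -0.0, -0.707, 0.707]
ft_force: [-2.1, 1.4, 5.4]
opening: 0.179
```

Contact at 0.0538, as predicted. Release and rise.

Emit:
{"fn": "servo_tool", "kwargs": {"increments": [0, -0.05, 0, 0, 0, 0, 2.0, 0, 0, 0, 0, 0, 0, 3.0, 0, 0, 0, 0, 0, 0, 5, 0, 0, 0, 0, 0, 0, 5]}}

```text
clock: 21.72
tool_pos: [0.6335, 0.0282, 0.0529]
eef_rot: [0.0, -0.0, -0.707, 0.707]
ft_force: [0.4, -0.6, 0.1]
opening: 0.584
```

Emit:
{"fn": "servo_tool", "kwargs": {"increments": [0, -2, 0, 0, 0, 0, 5, 0, -5, 0, 0, 0, 0, 5, 0, -5, 0, 0, 0, 0, 5, 3.0, -3, 4, 0, 0, 0, 6, 3.8, 0, 4.9, 0, 0, 0, 6]}}

```text
clock: 22.35
tool_pos: [0.5664, -0.0614, 0.2084]
eef_rot: [-0.004, -0.002, -0.707, 0.708]
ft_force: [0.4, -1.7, 0.3]
opening: 0.7
```

Run:
```python
from h import *
c=snap('wrist','f3'); s=c['s']; print(s['clock'],s['tool_pos'],s['opening'],s['ft_force'])
```

```text
22.35 [ 0.56635959 -0.06139863  0.20835392] 0.6997194116586972 [ 0.36010845 -1.74357581  0.31091464]
```

View pics/f3.png

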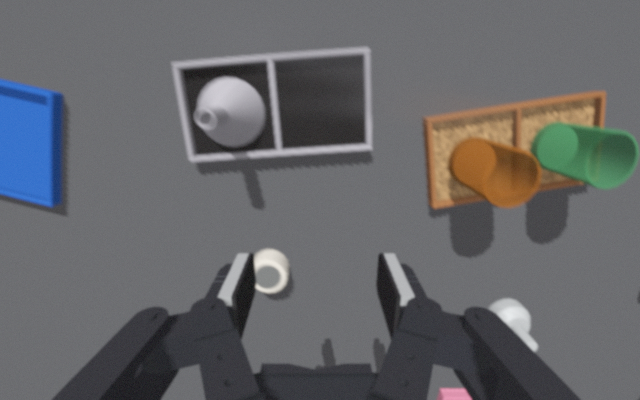

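Funnel stands in the left steel bay. Now the press head.

Emit:
{"fn": "servo_tool", "kwargs": {"increments": [3.9, 0, 4.9, 0, 0, 0, 6, 3.9, 0, 4.9, 0, 0, 0, 6, 3.9, 0, 4.9, 0, 0, 0, 6, 3.9, 0, 4.9, 0, 0, 0, 6, 3.9, 0, 4.9, 0, 0, 0, 6]}}

```text
clock: 23.02
tool_pos: [0.3696, -0.3066, 0.2049]
eef_rot: [-0.001, -0.001, -0.706, 0.708]
ft_force: [0.2, -0.6, 0.6]
opening: 0.7
```

Emit:
{"fn": "servo_tool", "kwargs": {"increments": [0, 0, 0, 0, 0, 0, 6, 0, 0, 0, 0, 0, 0, 6]}}

```text
clock: 23.28
tool_pos: [0.3712, -0.3051, 0.2042]
eef_rot: [-0.0, -0.001, -0.707, 0.707]
ft_force: [-0.1, 1.0, -0.2]
opening: 0.705
```

Run:
```python
from h import *
c=snap('wrist','p1'); s=c['s']; print(s['clock'],s['tool_pos'],s['opening'],s['ft_force'],Rq(s['eef_rot']).round(3).tolist())
```

```text
23.275 [ 0.37116464 -0.30514007  0.2042008 ] 0.705069347914432 [-0.09526143  0.97366387 -0.24594092] [[-1.0, 0.001, -0.001], [0.001, -0.001, -1.0], [-0.001, -1.0, 0.001]]
```

View pics/p1.png

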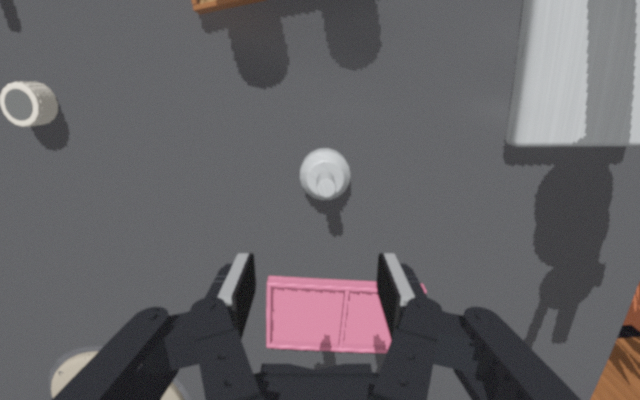

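Run:
```python
from h import *
c=load('p1'); print(onplane(c,[(326,186)],.062))
```

```text
[[ 0.36981709 -0.3141742   0.062     ]]
```

Emit:
{"fn": "servo_tool", "kwargs": {"increments": [0.25, 5, 0.9, 0, 0, 0, 6, 0, 5, 0, 0, 0, 0, 6, 0, 0, 0, 0, 0, 0, 6]}}

```text
clock: 23.7
tool_pos: [0.3676, -0.3114, 0.0998]
eef_rot: [-0.001, -0.003, 0.709, -0.705]
ft_force: [0.5, -0.6, 0.7]
opening: 0.701
```

Emit:
{"fn": "servo_tool", "kwargs": {"increments": [-0.1, 3, 0.25, 0, 0, 0, 6, 0, 2.5, 0, 0, 0, 0, 6, 0, 1.1, 0, 0, 0, 0, 6, 0, 0, 0, 0, 0, 0, 6]}}

```text
clock: 24.2
tool_pos: [0.3702, -0.3168, 0.0383]
eef_rot: [-0.001, -0.0, -0.707, 0.707]
ft_force: [0.2, 0.2, -0.1]
opening: 0.703
```

Emit:
{"fn": "servo_tool", "kwargs": {"increments": [0, 0, 0, 0, 0, 0, 2.5, 0, 0, 0, 0, 0, 0, 1.4, 0, 0, 0, 0, 0, 0, 1.4, 0, 0, 0, 0, 0, 0, 1.4, 0, 0, 0, 0, 0, 0, 1.4], "grip_force": 40}}

```text
clock: 24.82
tool_pos: [0.3698, -0.3169, 0.0378]
eef_rot: [-0.0, -0.0, -0.707, 0.707]
ft_force: [0.2, 2.0, 5.4]
opening: 0.193
```

Emit:
{"fn": "servo_tool", "kwargs": {"increments": [0, 0, 0, 0, 0, 0, 1.4, 0, 0, 0, 0, 0, 0, 1.4]}}

```text
clock: 25.08
tool_pos: [0.3698, -0.3169, 0.0378]
eef_rot: [-0.0, -0.0, -0.707, 0.707]
ft_force: [-0.4, 2.9, 5.8]
opening: 0.193
```

Emit:
{"fn": "servo_tool", "kwargs": {"increments": [0, -2, 0, 0, 0, 0, 1.4, 0, -4, 0, 0, 0, 0, 1.4, 0, -4, 0, 0, 0, 0, 1.4, -1, -3, -1, 0, 0, 0, 1.4, -3, 0, -2.8, 0, 0, 0, 1.4]}}

```text
clock: 25.7
tool_pos: [0.4099, -0.28, 0.1696]
eef_rot: [0.0, -0.002, -0.706, 0.708]
ft_force: [0.4, -0.3, -3.9]
opening: 0.193
```

Emit:
{"fn": "servo_tool", "kwargs": {"increments": [-4.3, 0, -3.9, 0, 0, 0, 1.4, -4.3, 0, -3.9, 0, 0, 0, 1.4, -4.3, 0, -3.9, 0, 0, 0, 1.4, -4.3, 0, -3.9, 0, 0, 0, 1.4, -4.3, 0, -3.9, 0, 0, 0, 1.4]}}

```text
clock: 26.32
tool_pos: [0.6253, -0.0825, 0.1659]
eef_rot: [0.001, 0.0, -0.707, 0.707]
ft_force: [-0.5, -0.8, -2.4]
opening: 0.193
```

Emit:
{"fn": "servo_tool", "kwargs": {"increments": [-1.6, 0, -1.6, 0, 0, 0, 1.4, 0, 0, 0, 0, 0, 0, 1.4, 0, 0, 0, 0, 0, 0, 1.4]}}

```text
clock: 26.7
tool_pos: [0.6398, -0.0685, 0.1663]
eef_rot: [0.001, 0.0, -0.707, 0.707]
ft_force: [0.5, -0.0, -2.5]
opening: 0.198
```

Run:
```python
from h import *
c=snap('wrist','p2'); s=c['s']; print(s['clock'],s['tool_pos'],s['opening'],s['ft_force'],Rq(s['eef_rot']).round(3).tolist())
```

```text
26.7 [ 0.63977416 -0.0684745   0.16627271] 0.19816188682973565 [ 0.5458609  -0.0095812  -2.45550226] [[-1.0, -0.002, -0.001], [0.001, -0.0, -1.0], [0.002, -1.0, 0.0]]
```

View pics/p2.png

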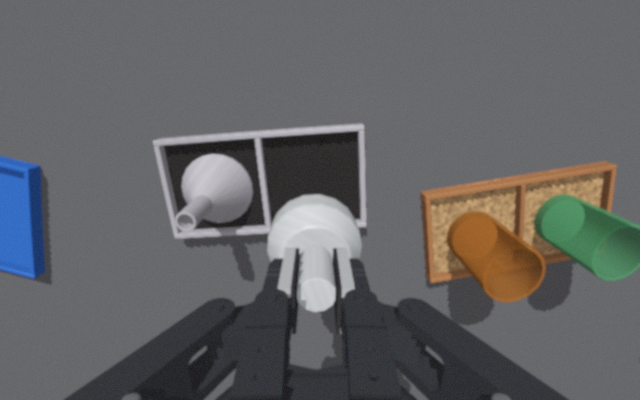

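Press head upright above the right bay, funnel clear of the left finger. Lowering.

Emit:
{"fn": "servo_tool", "kwargs": {"increments": [0, 3, 0, 0, 0, 0, 1.4, 0, 4, 0, 0, 0, 0, 1.4, 0, 3, 0, 0, 0, 0, 1.4, 0, 1.3, 0, 0, 0, 0, 1.4, 0, 0, 0, 0, 0, 0, 1.4]}}

```text
clock: 27.38
tool_pos: [0.64, -0.0683, 0.0539]
eef_rot: [-0.001, 0.0, 0.707, -0.707]
ft_force: [0.4, -0.6, -2.7]
opening: 0.195
```

Emit:
{"fn": "servo_tool", "kwargs": {"increments": [0, 0.3, 0, 0, 0, 0, 1.4, 0, 0, 0, 0, 0, 0, 1.4]}}

```text
clock: 27.62
tool_pos: [0.641, -0.0679, 0.0523]
eef_rot: [-0.001, -0.001, -0.707, 0.707]
ft_force: [0.3, -0.0, -2.5]
opening: 0.192
```

Emit:
{"fn": "servo_tool", "kwargs": {"increments": [0, 0.2, 0, 0, 0, 0, 1.4, 0, 0, 0, 0, 0, 0, 1.4]}}

```text
clock: 27.88
tool_pos: [0.6404, -0.0678, 0.0492]
eef_rot: [0.0, -0.0, -0.707, 0.707]
ft_force: [0.2, 0.3, -2.2]
opening: 0.191
```

Emit:
{"fn": "servo_tool", "kwargs": {"increments": [0, 0.3, 0, 0, 0, 0, 1.4, 0, 0, 0, 0, 0, 0, 1.4]}}

```text
clock: 28.12
tool_pos: [0.6402, -0.0678, 0.0456]
eef_rot: [-0.0, -0.0, 0.707, -0.707]
ft_force: [0.4, 0.0, -2.2]
opening: 0.194
```

Emit:
{"fn": "servo_tool", "kwargs": {"increments": [0, 0.2, 0, 0, 0, 0, 1.4, 0, 0, 0, 0, 0, 0, 1.4]}}

```text
clock: 28.38
tool_pos: [0.6405, -0.0678, 0.0441]
eef_rot: [0.0, -0.0, -0.707, 0.707]
ft_force: [-0.3, 1.0, -2.6]
opening: 0.195
```

Emit:
{"fn": "servo_tool", "kwargs": {"increments": [0, 0.15, 0, 0, 0, 0, 1.4, 0, 0, 0, 0, 0, 0, 1.4]}}

```text
clock: 28.62
tool_pos: [0.6409, -0.0677, 0.0439]
eef_rot: [-0.0, -0.001, -0.707, 0.707]
ft_force: [-1.3, 1.4, 4.9]
opening: 0.194
```

Contact at 0.0439, as predicted. Release, rise and head toward the cap.

Emit:
{"fn": "servo_tool", "kwargs": {"increments": [0, -0.05, 0, 0, 0, 0, 2.4, 0, 0, 0, 0, 0, 0, 3.4, 0, 0, 0, 0, 0, 0, 5, 0, 0, 0, 0, 0, 0, 5]}}

```text
clock: 29.12
tool_pos: [0.6404, -0.0678, 0.0429]
eef_rot: [0.0, -0.0, -0.707, 0.707]
ft_force: [0.4, -0.6, 0.2]
opening: 0.584
```

Emit:
{"fn": "servo_tool", "kwargs": {"increments": [0, -2, 0, 0, 0, 0, 5, 0, -5, 0, 0, 0, 0, 5, 0, -5, 0, 0, 0, 0, 5, 3, -3, -1, 0, 0, 0, 7, 4.5, 0, -1.5, 0, 0, 0, 7.5]}}

```text
clock: 29.75
tool_pos: [0.5664, -0.0429, 0.1983]
eef_rot: [-0.003, -0.003, -0.707, 0.708]
ft_force: [0.3, 0.2, 0.0]
opening: 0.878
```

Emit:
{"fn": "servo_tool", "kwargs": {"increments": [4.5, 0, -1.5, 0, 0, 0, 7.5, 0, 0, 0, 0, 0, 0, 7.5]}}

```text
clock: 30.0
tool_pos: [0.5183, -0.0269, 0.1944]
eef_rot: [-0.001, -0.0, -0.707, 0.707]
ft_force: [0.4, 0.4, 0.3]
opening: 0.881
```

Run:
```python
from h import *
c=snap('wrist','c1'); s=c['s']; print(s['clock'],s['tool_pos'],s['opening'],s['ft_force'],Rq(s['eef_rot']).round(3).tolist())
```

```text
30.0 [ 0.51831897 -0.02690641  0.19443762] 0.8813336442161437 [0.36005434 0.44592921 0.31074895] [[-1.0, 0.001, 0.001], [-0.001, -0.0, -1.0], [-0.001, -1.0, 0.0]]
```

View pics/c1.png

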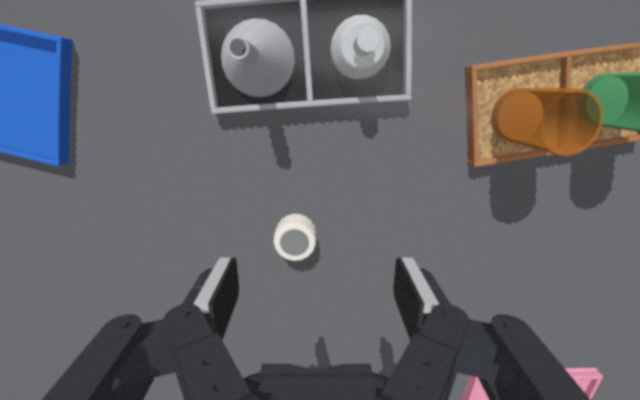

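Funnel and press head both stand in the steel bays. The cap's top ring is at about (295,241).

Run:
```python
from m import *
c=load('c1'); b=blob(c['color'],(0,0,120),(180,60,255),(260,205,330,275)); print(b[1],b[2])
print(onplane(c,[(295,241),(295,242)],.028)); 
X=onplane(c,[(295,241)],.028)[0]
th=np.linspace(0,6.28,80)
P=proj(c,np.vstack([np.c_[X[0]+.0225*np.cos(th),X[1]+.0225*np.sin(th),0*th+h] for h in(0,.028)])); print(P.min(0),P.max(0))
```

```text
[ 272  212   45   49 1751] [294.44260423 236.4877213 ]
[[ 0.44875847 -0.00431283  0.028     ]
 [ 0.44757749 -0.00428747  0.028     ]]
[273.89024066 211.84177987] [316.11785595 259.63704026]
```

Emit:
{"fn": "servo_tool", "kwargs": {"increments": [3.5, 4, -1.15, 0, 0, 0, 7.5, 3.5, 4, -1.15, 0, 0, 0, 7.5, 0, 5, 0, 0, 0, 0, 7.5, 0, 0, 0, 0, 0, 0, 7.5], "grip_force": 25}}

```text
clock: 30.55
tool_pos: [0.4492, -0.0048, 0.0611]
eef_rot: [-0.002, -0.002, 0.707, -0.707]
ft_force: [0.0, -0.2, 0.7]
opening: 0.879
```

Emit:
{"fn": "servo_tool", "kwargs": {"increments": [0, 3, 0, 0, 0, 0, 7.5, 0, 1.8, 0, 0, 0, 0, 7.5, 0, 0.7, 0, 0, 0, 0, 7.5, 0, 0, 0, 0, 0, 0, 7.5]}}

```text
clock: 31.05
tool_pos: [0.4519, -0.005, 0.0095]
eef_rot: [-0.001, -0.001, -0.707, 0.707]
ft_force: [0.2, 1.5, 0.5]
opening: 0.878
```

Emit:
{"fn": "servo_tool", "kwargs": {"increments": [0, 0, 0, 0, 0, 0, 4.2, 0, 0, 0, 0, 0, 0, 4.2, 0, 0, 0, 0, 0, 0, 4.2, 0, 0, 0, 0, 0, 0, 4.2, 0, 0, 0, 0, 0, 0, 4.2]}}

```text
clock: 31.68
tool_pos: [0.4512, -0.0048, 0.0093]
eef_rot: [-0.001, -0.001, -0.707, 0.707]
ft_force: [-1.2, 0.2, 5.9]
opening: 0.5
```

Run:
```python
from h import *
c=snap('wrist','c2'); s=c['s']; print(s['clock'],s['tool_pos'],s['opening'],s['ft_force'])
```

```text
31.675 [ 0.45124049 -0.00483808  0.00929303] 0.4999959485277632 [-1.22133128  0.16670507  5.88462559]
```

View pics/c2.png

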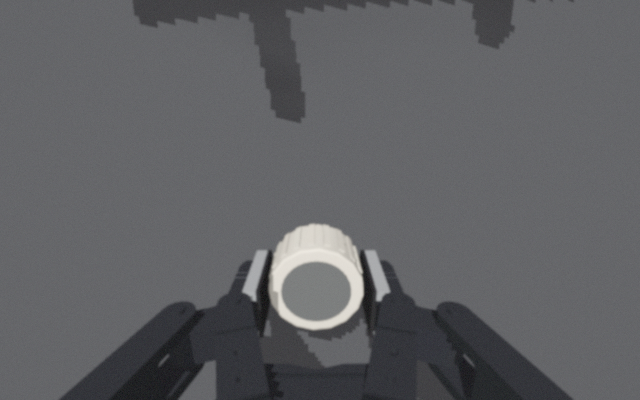

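The cap is between the pads. I'll command tighter to be sure of the grip, then lift a little.

Emit:
{"fn": "servo_tool", "kwargs": {"increments": [0, 0, 0, 0, 0, 0, 3.4, 0, 0, 0, 0, 0, 0, 3.4, 0, 0, 0, 0, 0, 0, 3.4]}}

```text
clock: 32.1
tool_pos: [0.4513, -0.0048, 0.0093]
eef_rot: [-0.001, -0.001, -0.707, 0.707]
ft_force: [-0.7, -0.7, 6.4]
opening: 0.506
```

Emit:
{"fn": "servo_tool", "kwargs": {"increments": [0, -1.5, 0, 0, 0, 0, 3.4, 0, -4, 0, 0, 0, 0, 3.4, 0, -4, 0, 0, 0, 0, 3.4, 0, 0, 0, 0, 0, 0, 3.4]}}

```text
clock: 32.6
tool_pos: [0.4526, -0.0049, 0.1074]
eef_rot: [-0.003, -0.003, -0.707, 0.707]
ft_force: [0.3, -0.4, -1.1]
opening: 0.504
```

Run:
```python
from h import *
c=snap('wrist','c3'); s=c['s']; print(s['clock'],s['tool_pos'],s['opening'],s['ft_force'])
```

```text
32.6 [ 0.45256289 -0.00490766  0.10741768] 0.5038830905289807 [ 0.3433341  -0.3914569  -1.12367168]
```

View pics/c3.png

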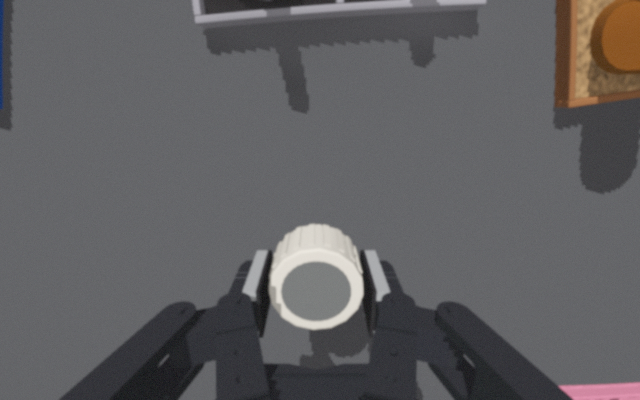

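Cap held level. Carry it to the blue tray.

Emit:
{"fn": "servo_tool", "kwargs": {"increments": [-1.5, -1.5, -3, 0, 0, 0, 3.4, -2.8, 0, -5.3, 0, 0, 0, 3.4, -2.8, 0, -5.3, 0, 0, 0, 3.4, -2.8, 0, -5.3, 0, 0, 0, 3.4, -2.8, 0, -5.3, 0, 0, 0, 3.4]}}

```text
clock: 33.28
tool_pos: [0.5775, 0.2388, 0.1165]
eef_rot: [0.001, 0.001, -0.707, 0.707]
ft_force: [1.2, -0.4, 0.5]
opening: 0.504
```

Emit:
{"fn": "servo_tool", "kwargs": {"increments": [-2.8, 0, -5.3, 0, 0, 0, 3.4, 0, 0, 0, 0, 0, 0, 3.4, 0, 0, 0, 0, 0, 0, 3.4]}}

```text
clock: 33.65
tool_pos: [0.6048, 0.2897, 0.1165]
eef_rot: [0.001, 0.001, -0.707, 0.708]
ft_force: [0.3, -0.8, -1.0]
opening: 0.501
```

Run:
```python
from h import *
c=snap('wrist','c4'); s=c['s']; print(s['clock'],s['tool_pos'],s['opening'],s['ft_force'])
```

```text
33.65 [0.60479214 0.28967168 0.11645158] 0.5012795824410008 [ 0.25824931 -0.78486235 -1.03293055]
```

View pics/c4.png

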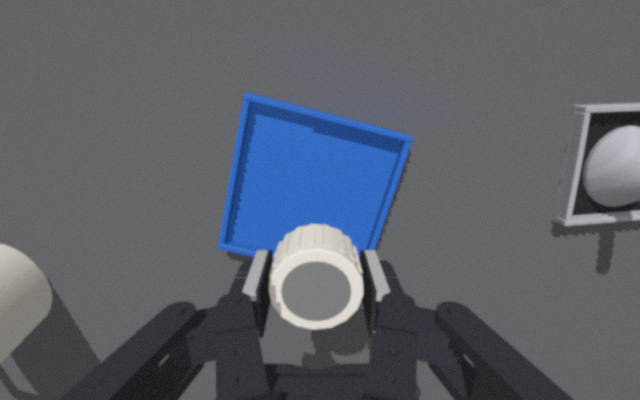

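Run:
```python
from h import *
c=load('c4');w=load('w2')
z=lambda p:((p[0]+.5)/4-.5+130,(p[1]+.5)/4-.5+20)
C=[(247.5,94),(412.5,136),(218.5,246)];Q=[z(p) for p in[(85,42),(455,132),(45,408)]]
for a,b in zip(C,Q): print(tri((c,a),(w,b)), onplane(c,[a],.016).round(4), onplane(w,[b],.016).round(4))
```

```text
(array([0.68516307, 0.33848501, 0.02079305]), [np.float64(0.1), np.float64(0.1)]) [[0.685  0.3395 0.016 ]] [[0.6861 0.3407 0.016 ]]
(array([0.65465881, 0.21509606, 0.01074619]), [np.float64(0.7), np.float64(0.7)]) [[0.6547 0.217  0.016 ]] [[0.6548 0.2137 0.016 ]]
(array([0.56197007, 0.37306529, 0.01533653]), [np.float64(0.3), np.float64(0.3)]) [[0.5625 0.3725 0.016 ]] [[0.5619 0.373  0.016 ]]
```

Emit:
{"fn": "servo_tool", "kwargs": {"increments": [-0.5, 3, -0.35, 0, 0, 0, 3.4, 0, 3.5, 0, 0, 0, 0, 3.4, 0, 2, 0, 0, 0, 0, 3.4, 0, 0.5, 0, 0, 0, 0, 3.4, 0, 0, 0, 0, 0, 0, 3.4]}}

```text
clock: 34.33
tool_pos: [0.611, 0.2936, 0.0293]
eef_rot: [0.0, 0.001, 0.707, -0.707]
ft_force: [-0.3, 0.1, -0.1]
opening: 0.501
```

Blue rim corners triangulate to 11–21 mm, mean 15.6 against 16. Expected contact is at about TCP 0.0153.

Emit:
{"fn": "servo_tool", "kwargs": {"increments": [0, 0.6, 0, 0, 0, 0, 3.4, 0, 0.2, 0, 0, 0, 0, 3.4, 0, 0, 0, 0, 0, 0, 3.4]}}

```text
clock: 34.7
tool_pos: [0.6105, 0.2937, 0.0201]
eef_rot: [0.0, -0.0, -0.707, 0.707]
ft_force: [-0.3, -0.8, 0.2]
opening: 0.504
```

Emit:
{"fn": "servo_tool", "kwargs": {"increments": [0, 0.3, 0, 0, 0, 0, 3.4, 0, 0, 0, 0, 0, 0, 3.4]}}

```text
clock: 34.95
tool_pos: [0.6103, 0.2937, 0.0167]
eef_rot: [0.0, 0.0, -0.707, 0.707]
ft_force: [0.1, 1.2, 0.5]
opening: 0.503
```

Emit:
{"fn": "servo_tool", "kwargs": {"increments": [0, 0.2, 0, 0, 0, 0, 3.4, 0, 0, 0, 0, 0, 0, 3.4]}}

```text
clock: 35.2
tool_pos: [0.6106, 0.2938, 0.0154]
eef_rot: [0.0, 0.0, 0.707, -0.707]
ft_force: [-0.7, 0.2, 2.0]
opening: 0.503
```

Emit:
{"fn": "servo_tool", "kwargs": {"increments": [0, 0.1, 0, 0, 0, 0, 3.4, 0, 0, 0, 0, 0, 0, 3.4]}}

```text
clock: 35.45
tool_pos: [0.6106, 0.2938, 0.0153]
eef_rot: [0.0, 0.0, 0.707, -0.707]
ft_force: [-4.0, -2.2, 7.9]
opening: 0.502
```

Emit:
{"fn": "servo_tool", "kwargs": {"increments": [0, -0.05, 0, 0, 0, 0, 4.6, 0, 0, 0, 0, 0, 0, 5.4, 0, 0, 0, 0, 0, 0, 6, 0, 0, 0, 0, 0, 0, 6]}}

```text
clock: 35.95
tool_pos: [0.6104, 0.2937, 0.0143]
eef_rot: [0.0, -0.0, -0.707, 0.707]
ft_force: [-0.5, 0.0, -0.4]
opening: 0.702
```

Emit:
{"fn": "servo_tool", "kwargs": {"increments": [0, -2, 0, 0, 0, 0, 6, 0, -5, 0, 0, 0, 0, 6, 0, -5, 0, 0, 0, 0, 6, 0, -5, 2, 0, 0, 0, 6, 2, -3, 5, 0, 0, 0, 6]}}

```text
clock: 36.58
tool_pos: [0.5912, 0.2243, 0.2193]
eef_rot: [0.003, 0.001, 0.708, -0.706]
ft_force: [-0.2, -0.6, -0.0]
opening: 0.701
```

Emit:
{"fn": "servo_tool", "kwargs": {"increments": [2, 0, 5, 0, 0, 0, 8.54, 0, 0, 5, 0, 0, 0, 8.54, 0, 0, 5, 0, 0, 0, 8.54, 0, 0, 5, 0, 0, 0, 8.54, 0, 0, 0, 0, 0, 0, 8.54]}}

```text
clock: 37.2
tool_pos: [0.5705, 0.0207, 0.2164]
eef_rot: [0.001, -0.002, -0.707, 0.707]
ft_force: [0.4, 0.6, 0.1]
opening: 1.0
```

Run:
```python
from h import *
c=snap('wrist','e1'); s=c['s']; print(s['clock'],s['tool_pos'],s['opening'],s['ft_force'])
snap('scene','e1s'); snap('side','e1d')
```

```text
37.2 [0.57052415 0.02070021 0.21643917] 1.0000625578595839 [0.41876177 0.60770975 0.10476536]
```

View pics/e1.png

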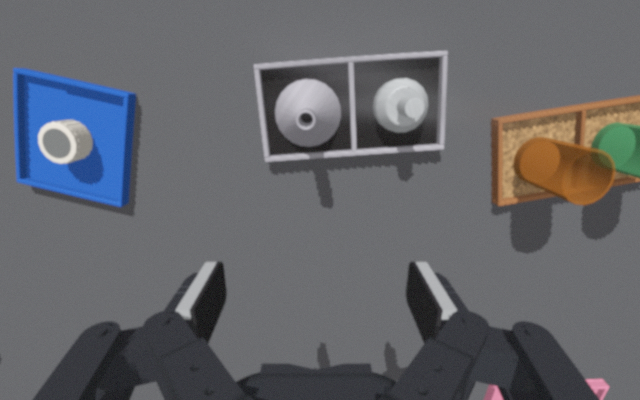

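View pics/e1s.png

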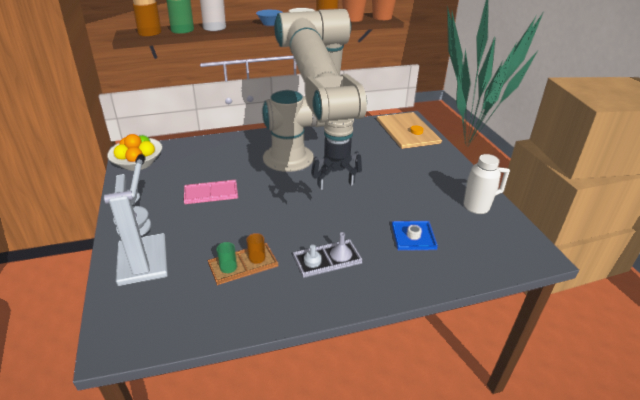

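View pics/e1d.png

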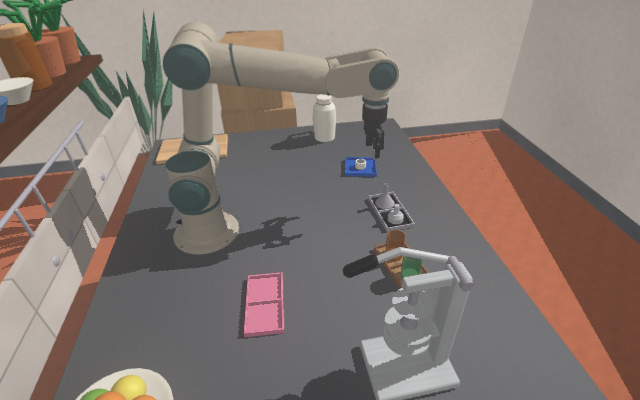

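The wrist view shows the funnel and press head upright in their bays (spout (306,118), stud (412,107)) and the cap flat in the blue tray (65,141). Scene and side views agree, with juicer and pitcher untouched. Last, a numeric check of uprightness and positions.

Run:
```python
from m import *
c=load('e1'); W=((0,0,125),(180,60,255))
th=np.linspace(0,6.28,80)
circ=lambda X,r,h:np.c_[X[0]+r*np.cos(th),X[1]+r*np.sin(th),0*th+h]
top=onplane(c,[(306,119)],.091)[0]; st=onplane(c,[(412,107)],.068)[0]
print('spout',top,'stud',st)
P=proj(c,np.vstack([circ(top,.035,.006)]));print('funnel foot pred',P.min(0).round(1),P.max(0).round(1),'seen cone approx (274..342, 79..146)')
P=proj(c,np.vstack([circ(st,.027,.006),circ(st,.027,.024)]));print('press pred',P.min(0).round(1),P.max(0).round(1),'seen (372..429,77..133)')
cap=onplane(c,[(59,143)],.034)[0];print('cap',cap)
def loc(X,C,a): u=np.array([np.cos(a),np.sin(a)]);v=np.array([u[1],-u[0]]);d=X[:2]-C;return (d@v*1e3).round(1),(d@u*1e3).round(1)
print('steel frame funnel',loc(top,np.array([.6368,-.0181]),np.radians(93.9)),'press',loc(st,np.array([.6368,-.0181]),np.radians(93.9)))
S0,S1=load('scene0')['color'],load('e1s')['color']
for n,(x0,y0,x1,y1) in {'juicer':(115,185,170,282),'pitcher':(462,152,512,215)}.items():
    print(n,'mean diff',cv2.absdiff(S0[y0:y1,x0:x1],S1[y0:y1,x0:x1]).mean().round(2))
```

```text
spout [0.63123959 0.02880401 0.091     ] stud [ 0.63965464 -0.06410084  0.068     ]
funnel foot pred [275.4  78. ] [340.9 145.1] seen cone approx (274..342, 79..146)
press pred [370.1  76.8] [426.  131.8] seen (372..429,77..133)
cap [0.60685017 0.29124434 0.034     ]
steel frame funnel (np.float64(-2.4), np.float64(47.2)) press (np.float64(-0.3), np.float64(-46.1))
juicer mean diff 1.29
pitcher mean diff 1.07
```

All consistent. Handing the job in.

```bash
python3 -c "
from cell import arm
print(arm.finish_job())"
```

```text
the job is handed in; nothing more can be done
None
```

The sorting job is done and handed in at about 37 s of the 120 s allowed. I worked in the order asked:
- **Glasses:** the green tumbler went into one cork bay and the amber into the other.
- **Metal parts:** the funnel and then the press head went into the two bays of the black-floored steel tray.
- **Cap:** the white twist cap went into the blue tray.

**Contact on placing:** each thing was lowered slowly until the wrist felt 5–8 N. Each touched down about 6 mm above the height where it was gripped on the worktop, which matches the tray floors.

**Last views:**
- All five stand upright.
- The funnel and press head are within about 3 mm of their bay centres. Their outlines agree within 3 px with where they should be drawn standing on the floor.
- The cap is within about 3 mm of the blue tray's centre.
- The glasses' final position I checked only by eye in the pictures.
- The juicer and pitcher look unchanged in the before and after pictures.

**Disagreements:** the blue tray's rim corners came out at 11–21 mm instead of 16, with a mean of 15.6. An earlier rough reading of two of those corners gave only 1–3 mm, which I put down to corners picked by eye. The cap's touchdown confirmed the tray's height. The finger openings on the round parts read about 0.5–2 mm below their nominal diameters.

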